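# Flip the lane stop down and run a tube rack up to it

## Robot

A 6-joint arm with a two-finger parallel gripper is mounted at the origin on the work surface. World frame = base frame: x ahead of the robot, y to its left, z up, the work surface at z = 0. Lengths are in m, angles in rad, forces in N, time in s.
With the tool pointing down it reaches from about 0.375 to 0.975 m from the base axis. Payload 3.8 kg.
Tool frame: the origin (TCP) lies midway between the tips of the shut fingers; the grasp point (between the pads) lies 19 mm behind it; x points along the fingers, z is the direction in which the jaws open and shut, and the axes are right-handed (so a half turn about x gives the same grasp; the last joint's range is limited). The gripper opens to 88 mm and grips with 3 to 60 N. Pads are 18 mm wide; open, the fingers measure 123 mm over their backs; the gripper's body (75 mm by 187 mm) begins 45 mm behind the grasp point.
Start: joints at [-1.281, 0.264, 1.604, -0, 1.274, -0.037], TCP at [0.217, -0.639, 0.239] pointing down, gripper open.
Joint ranges: [-2.63, 2.63], [-0.94, 2.18], [0.31, 2.57], [-1.31, 4.45], [0, 2.66], [-2.55, 2.55]. Speed limits (rad/s): [2.57, 2.57, 3.14, 3.14, 3.14, 3.14].

## Interface

Orientations are given as a unit quaternion [x, y, z, w].
In Python, from cell import * gives the robot as it stands. The module is installed in compiled form; this text tells all that it offers.
- The arm moves only by the tool apply_moves, never from a script. Its argument "rows" is a list of rows, each a list of 7 numbers: the opening in per cent of the stroke, from 0 (shut) to 100 (fully open), then the shift along the tool's x, y, z in m, then the turn, a rotation vector about the tool's x, y, z in rad. A call has exactly 5 rows; each row is the pose to reach, as a shift and turn from the pose commanded when the call began, along the tool's axes at that moment; what a row does not reach only later rows make up. A row lasts 1/12 s, in which the tool goes at most 41.7 mm and 7.16 degrees, less where a joint would pass 70% of its speed; a pose out of reach is approached as far as the arm can. A call with a gripper value outside its range is refused whole. The fingers move at their own pace and stop on an object; the grip force is fixed at half the most. Time passes only in rows, so rows that repeat a pose let the fingers close, or fill a call up. It gives the time, the measured TCP pose, the force and the opening at its end, in the units of the state.
- sense(): the state, without advancing time (a new reading comes with each control period).
- read_camera(name): name is "scene" or "top" or "wrist"; returns the picture (480x640x3 uint8, blue, green, red); there is no depth.
- get_calibration(name): a dict with "fovy" (degrees; the focal length in pixels is half the picture's height over the tangent of half this angle, whatever the lens; pixels are square), "cx", "cy" (the principal point, pixels), "position" and "attitude" of the camera in the world. Camera axes: x right, y down, z forward; pixel columns grow to the right and rows downward; lengths in m; the calibration is good to about 2 mm. A picture is of the moment at which its call begins: read the wrist's pose just before it. get_calibration takes no time and is no camera call; for the wrist camera it gives the pose at the moment of the call.
- sign_off(): hands the job in, once; it reports no verdict.
The state is a dict: "clock": time; "joint_pos": joint angles; "joint_vel": joint speeds; "joint_torque": joint torques, N m; "position": TCP position; "eef_rot": TCP orientation; "force": force on the tool from outside, world axes, zero at the start; "torque": the same for the moment, N m; "opening": opening from 0.0 (shut) to 1.0 (fully open).
Only numpy, scipy, OpenCV 4.12 (cv2) and the standard library are available. Lean on these libraries where they do the work, as an engineer would, in place of code of your own. Each camera call takes 0.05 s, during which the arm holds its last target.

## Task

Get the small tube rack ready for the code reader: first flip the lane's hinged stop fully down across the lane. Then pick up the small rack, set it flat between the two fences in the open end of the lane, clearly short of the stop, and slide it along the lane, without lifting or ramming it, until it rests squarely against the stop. Let go and leave the stop down and everything else on the bench where it was.

Things in the scene. Friction and masses are not known exactly. Their poses are not given: they have to be found in the camera images.
- lane: Fixed aluminium lane: base plate 4 mm thick, two straight fences along its y axis, 8 mm thick, tops 16 mm above the bench, inner faces at x = -34 and +34 mm. Origin: at bench height, middle of the gap between the fences; z up; +y points to the open end. Plate and fences run from y = -140 to +160 mm. -x faces the robot.
- stop_face (a point): Middle of the lane where the face of the lowered stop (towards the open end) meets a rack, 31 mm above the bench: at x = 0, y = -100 mm of the lane, same axes as the lane. A rack resting on the stop has its centre 60 mm from here, at y = -40 mm of the lane.
- hinge (a point): Middle of the stop's hinge, outside the fence on the robot's side: at x = -54, y = -105 mm of the lane, 31 mm above the bench; hinge line along the lane's y. Its cheeks reach 40 mm above the bench and 17 mm either way along y.
- reader (a point): Centre of a white box-shaped code reader, 50 (x) x 60 (y) x 58 mm high, fixed beside the far fence opposite the stopping place (at x = 114, y = -45 mm of the lane).
- stop (a joint): Hinge angle of the stop, a steel bar 102 mm long from the hinge line, 22 mm deep, 10 mm thick along the lane. 0 = fully down across the lane, edges 20 and 42 mm above the bench; 1.57 = straight up; to 1.9 = leaning away from the lane to its -x. Starts at 1.4 to 1.85. Stiff: it stays at any angle it is left at, no spring; about 1 N at the tip moves it. Down means under 0.06.
- flag_tip (a point): Middle of the free end of the stop bar, 102 mm from the hinge line.
- rack_mid (a point): Centre of the small tube rack: a block 60 (its x) x 120 (its y) x 54 mm high, tube caps 6 mm above that, about 0.22 kg. Starts on the bench beyond the lane's open end, on the robot's left. In the lane its centre is 31 mm above the bench, long side along the lane, 4 mm free to each fence, either end first. Grip it across its 60 mm width with the fingertips above the fences.
- bottle_mid (a point): small glass bottle with a screw cap, 58 mm across, 115 mm high, upright on the bench beyond the lane; the point is half-way up
- tray_mid (a point): small open tray, 60 x 80 x 22 mm, on the robot's side of the lane; the point is at its middle
- pen_mid (a point): marker pen (white with a black cap) lying on the bench beside the rack on the robot's side, 140 mm long, 11 mm thick; the point is at its middle
- pipette_mid (a point): hand pipette lying on the bench, about 280 mm long, up to 30 mm thick; the point is near its middle
- big_rack_mid (a point): full-size tube rack, 105 x 205 x 54 mm, of the same plastic as the half rack: not the one wanted; the point is at its middle
- tip_box_mid (a point): closed box of pipette tips, 85 x 122 x 63 mm; the point is at its middle
- timer_mid (a point): small flat bench timer, 60 x 70 x 18 mm; the point is at its middle
Things that resemble listed ones, but are neither listed nor needed, are in the scene too. What is shaped like the part that bears rack_mid but green is not meant.

How it is judged:
By the outcome, as a careful person would: the job done as asked, in the order asked, and still so for the second after the job is handed in, with the robot touching nothing.
It also fails if it takes over 72 s, if anything falls off the work surface, if the arm or the gripper's body presses on something with over 40 N, if the wrist force passes 120 N, or if a joint passes its speed limit or range.

## Working session

There is one attempt and no reset: what is moved stays moved. The work goes in short steps, Python scripts to look and compute and a tool call to move; the robot and the scene stay as the last step left them, time stands still between calls to the robot, and variables do not carry over. Pictures are saved under pics/ and viewed, and the job is handed in when it is done.

Besides the shell and the picture viewer there is one more tool, called by a JSON object that holds its "op" and its "data". apply_moves: Moves the arm, as the interface text tells. Its arguments: {"type":"object","properties":{"rows":{"type":"array","items":{"type":"array","items":{"type":"number"}}}},"required":["rows"]}

```bash
mkdir -p pics; ls; python3 - <<'E'
from cell import *
import cv2
s=sense()
for k in ("clock","position","eef_rot","opening","force"): print(k,s[k])
for n in ("scene","top","wrist"):
    c=get_calibration(n); print(n,c)
    cv2.imwrite(f"pics/{n}0.png",read_camera(n))
E
```

```text
pics
clock 0.0
position [ 0.21648148 -0.63859049  0.23738222]
eef_rot [ 0.41247446  0.57530646 -0.41151173  0.57406043]
opening 0.999565096823227
force [ 0.2368682  -0.75261302 -0.55505643]
scene {'fovy': 53.66495133581928, 'cx': 321.2851998365859, 'cy': 233.90065881281646, 'position': array([1.19297366, 0.36913022, 1.04797839]), 'attitude': array([ 0.50836089,  0.8017322 , -0.26969606, -0.16142713])}
top {'fovy': 45.85990954106203, 'cx': 310.7742285676072, 'cy': 244.78851448401448, 'position': array([0.35289227, 0.02543181, 1.43597688]), 'attitude': array([-0.69755285,  0.7134328 , -0.04931337,  0.04474217])}
wrist {'fovy': 67.434369708295, 'cx': 324.519522426612, 'cy': 234.8036471741938, 'position': array([ 0.27849679, -0.61846696,  0.38263365]), 'attitude': array([ 0.8058522 , -0.57765528, -0.07637855,  0.10527548])}
```

View pics/scene0.png

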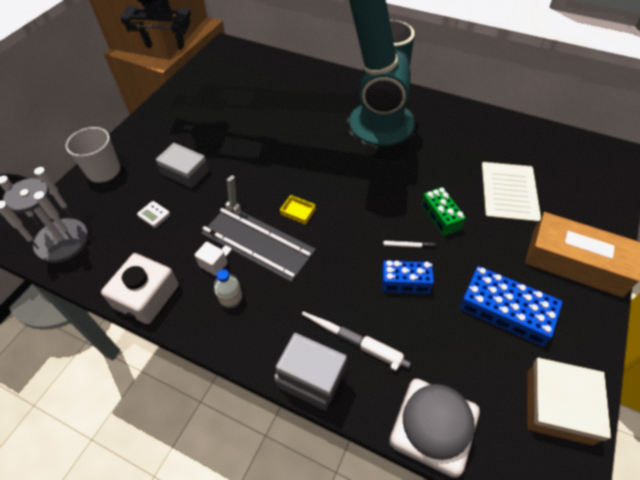

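View pics/top0.png

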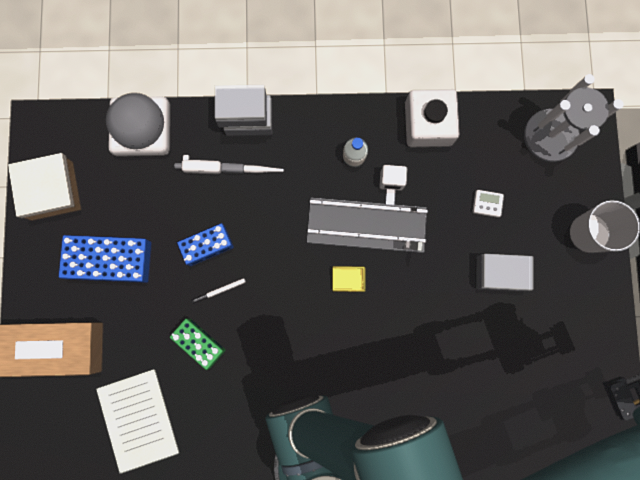

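View pics/wrist0.png

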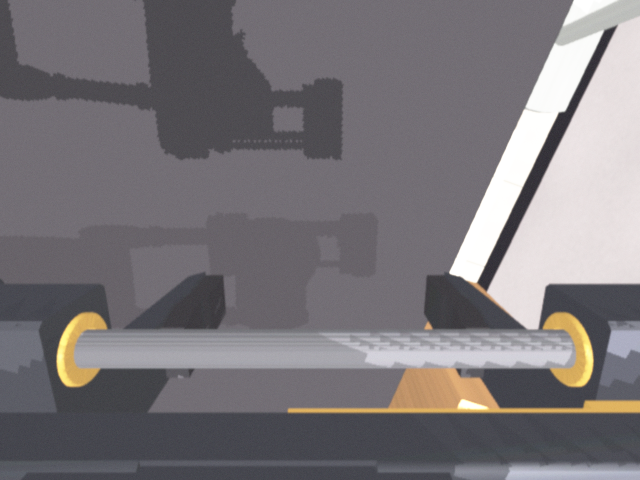

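Top view: the lane spans (308,200)-(427,250), with the hinge near (410,244) on its right end and the open end to the left. Candidates are the small blue rack (204,243), the green rack (196,343, excluded by colour) and the big blue rack (103,258, full size). I choose the small blue one and check it in close crops.

```bash
python3 - <<'E'
import cv2,numpy as np
t=cv2.imread("pics/top0.png"); s=cv2.imread("pics/scene0.png")
a=cv2.resize(t[190:260,295:440],None,fx=5.5,fy=5.5,interpolation=cv2.INTER_CUBIC)
cv2.imwrite("pics/c_lane.png",a)
b=cv2.resize(t[215:310,165:265],None,fx=6,fy=6,interpolation=cv2.INTER_CUBIC)
cv2.imwrite("pics/c_rack.png",b)
c=cv2.resize(s[165:285,190:325],None,fx=5,fy=5,interpolation=cv2.INTER_CUBIC)
cv2.imwrite("pics/c_lane_s.png",c)
E
```

```text
(no output)
```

View pics/c_lane.png

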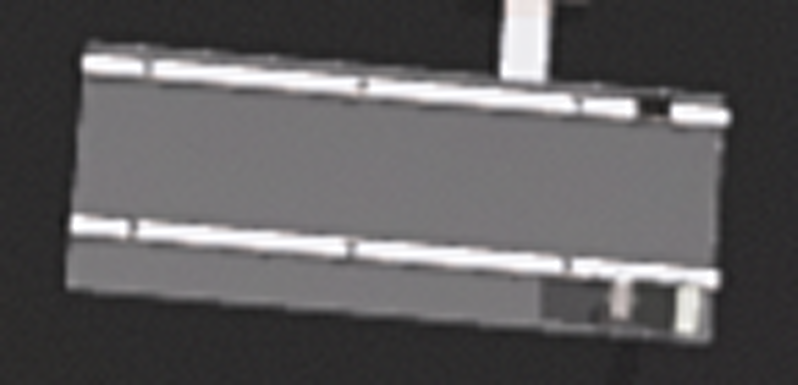

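View pics/c_rack.png

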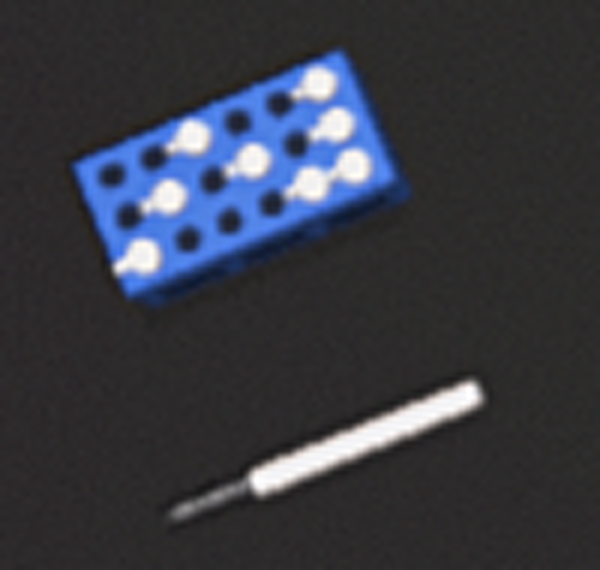

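View pics/c_lane_s.png

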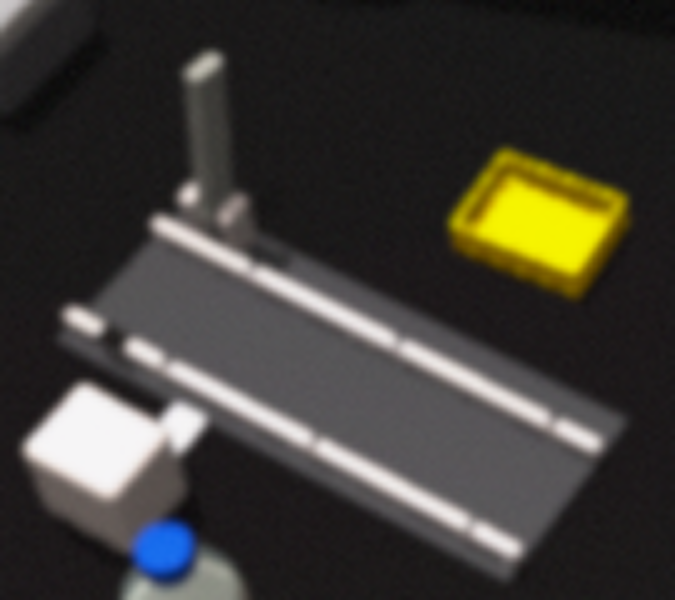

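```bash
cat > h.py <<'E'
from cell import *
import cv2, numpy as np
from scipy.spatial.transform import Rotation as R
from scipy.optimize import least_squares
def K(c):
    f=240/np.tan(np.radians(c["fovy"])/2); return f
def proj(c,P):
    P=np.atleast_2d(P); p=R.from_quat(c["attitude"]).inv().apply(P-c["position"])
    return np.c_[c["cx"]+K(c)*p[:,0]/p[:,2], c["cy"]+K(c)*p[:,1]/p[:,2]]
def ray(c,uv,z):
    uv=np.atleast_2d(uv).astype(float)
    d=np.c_[(uv[:,0]-c["cx"])/K(c),(uv[:,1]-c["cy"])/K(c),np.ones(len(uv))]
    d=R.from_quat(c["attitude"]).apply(d)
    return c["position"]+d*((z-c["position"][2])/d[:,2])[:,None]
def T(pose,P): # planar pose x,y,yaw
    P=np.atleast_2d(P).astype(float); c,s=np.cos(pose[2]),np.sin(pose[2])
    return np.c_[pose[0]+c*P[:,0]-s*P[:,1], pose[1]+s*P[:,0]+c*P[:,1], P[:,2]]
def fit(obs,x0):
    # obs: list of (calib, model pts, pixels)
    g=lambda x: np.concatenate([(proj(c,T(x,m))-uv).ravel() for c,m,uv in obs])
    r=least_squares(g,x0); return r.x, np.abs(r.fun).max(), r.fun
def down(yaw):
    # tool x down, tool z (jaw axis) along world heading yaw
    z=np.array([np.cos(yaw),np.sin(yaw),0]); x=np.array([0,0,-1.]); y=np.cross(z,x)
    return R.from_matrix(np.c_[x,y,z])
def goto(P,yaw,s=None):
    """shift+turn (tool axes) from measured pose to TCP P with jaw axis at yaw (or yaw+pi)"""
    s=s or sense(); r0=R.from_quat(s["eef_rot"])
    best=None
    for k in (0,np.pi):
        d=r0.inv()*down(yaw+k); v=d.as_rotvec()
        if best is None or np.linalg.norm(v)<np.linalg.norm(best): best=v
    sh=r0.inv().apply(np.asarray(P)-s["position"])
    print("shift",sh.round(4),"turn",best.round(4),"rows",np.linalg.norm(sh)/.0417,np.degrees(np.linalg.norm(best))/7.16)
    return sh,best
def yawof(s):
    z=R.from_quat(s["eef_rot"]).apply([0,0,1]); return np.arctan2(z[1],z[0])
E
python3 - <<'E'
from h import *
ct,cs=get_calibration("top"),get_calibration("scene")
up=lambda p,k,x,y:(np.array(p)+.5)/k-.5+[x,y]
M=np.array([[.038,.16,.016],[.038,-.14,.016],[-.038,.16,.016],[-.038,-.14,.016]])
ut=up([(82,64),(730,117),(70,224),(720,279)],5.5,295,190)
us=up([(520,553),(65,315),(603,442),(152,222)],5,190,165)
print("raw",ray(ct,ut,.016).round(3).tolist())
for o in ([(ct,M,ut)],[(cs,M,us)],[(ct,M,ut),(cs,M,us)]):
    x,m,f=fit(o,[.6,-.2,0]); print(x.round(4),np.degrees(x[2]),m); 
lane=x
Mr=np.array([[.03,.06,.054],[.03,-.06,.054],[-.03,-.06,.054],[-.03,.06,.054]])
ur=up([(73,163),(342,50),(402,186),(128,292)],6,165,215)
r,m,f=fit([(ct,Mr,ur)],[.5,.3,.4]);print("rack",r,np.degrees(r[2]),m)
for n,px,z in (("bottle",(356,146),.115),("tray",(348,279),.011),("pen",(219,290),.005)):
    print(n,ray(ct,[px],z).round(3))
tip=up([(204,62)],5,190,165)
H=T(lane,[[-.054,-.105,.031]])
for a in (1.4,1.5,1.6,1.7,1.8,1.85):
    P=T(lane,[[-.054+.102*np.cos(a),-.105,.031+.102*np.sin(a)]]); print(a,proj(cs,P)-tip,proj(ct,P),P.round(3))
print("hinge",H,yawof(sense()))
E
```

```text
raw [[0.655, 0.015, 0.016], [0.624, -0.285, 0.016], [0.58, 0.022, 0.016], [0.548, -0.276, 0.016]]
[ 0.6006 -0.1411 -0.1061] -6.079081390962543 0.2977363424250825
[ 0.6006 -0.1386 -0.097 ] -5.5586580206349785 0.5333864284280025
[ 0.6004 -0.14   -0.1023] -5.860871069132127 0.9855707423352555
rack [0.54728579 0.27646915 0.37556418] 21.518242448656412 0.7055922828243979
bottle [[ 0.767 -0.099  0.115]]
tray [[ 0.455 -0.078  0.011]]
pen [[0.435 0.247 0.005]]
1.4 [[-8.74691929  9.08502991]] [[420.26404733 231.41728505]] [[ 0.553 -0.241  0.132]]
1.5 [[-6.4149236   6.30082486]] [[420.1337625  235.62216704]] [[ 0.543 -0.24   0.133]]
1.6 [[-4.01327953  3.78279943]] [[419.91559291 239.93595819]] [[ 0.533 -0.239  0.133]]
1.7 [[-1.5713981   1.55778438]] [[419.61190855 244.30601521]] [[ 0.523 -0.238  0.132]]
1.8 [[ 0.88146105 -0.35205924]] [[419.22633951 248.67863585]] [[ 0.513 -0.237  0.13 ]]
1.85 [[ 2.10302922 -1.18319003]] [[419.00431213 250.84908494]] [[ 0.508 -0.236  0.129]]
hinge [[ 0.53597848 -0.23896345  0.031     ]] -1.2440244096043906
```

```bash
python3 - <<'E'
from h import *
goto([.455,-.230,.20],-1.673)
print(R.from_quat(sense()["eef_rot"]).as_matrix().round(3))
E
```

```text
shift [ 0.0382  0.3571 -0.3105] turn [ 4.29e-01 -1.70e-03  3.00e-04] rows 11.384715580863723 3.432775492832497
[[-0.     0.947  0.321]
 [ 0.002  0.321 -0.947]
 [-1.     0.    -0.002]]
```

{"op": "apply_moves", "data": {"rows": [[0,0.003,0.03,-0.026,0.085,0,0],[0,0.006,0.06,-0.052,0.17,0,0],[0,0.009,0.09,-0.078,0.26,0,0],[0,0.012,0.12,-0.104,0.345,0,0],[0,0.015,0.15,-0.13,0.43,0,0]]}}

```text
clock: 0.57
position: [0.3173, -0.4662, 0.2231]
eef_rot: [0.526, 0.472, -0.526, 0.472]
force: [1.3, 0.7, -0.3]
opening: 0.645
```

```bash
python3 - <<'E'
from h import *
goto([.455,-.230,.20],-1.673)
E
```

```text
shift [ 0.0232  0.1114 -0.2497] turn [-0.0059 -0.0006  0.0003] rows 6.5793528245526085 0.04769825945580692
```

{"op": "apply_moves", "data": {"rows": [[0,0.003,0.016,-0.036,0,0,0],[0,0.007,0.032,-0.071,0,0,0],[0,0.01,0.048,-0.107,0,0,0],[0,0.013,0.064,-0.143,0,0,0],[0,0.017,0.08,-0.178,0,0,0]]}}

```text
clock: 0.98
position: [0.4154, -0.2973, 0.2066]
eef_rot: [0.525, 0.473, -0.525, 0.474]
force: [0.7, -0.1, -0.2]
opening: 0.267
```

{"op": "apply_moves", "data": {"rows": [[0,0.003,0.016,-0.035,0,0,0],[0,0.006,0.031,-0.07,0,0,0],[0,0.006,0.031,-0.07,0,0,0],[0,0.006,0.031,-0.07,0,0,0],[0,0.006,0.031,-0.07,0,0,0]]}}

```text
clock: 1.4
position: [0.4528, -0.2328, 0.2006]
eef_rot: [-0.525, -0.474, 0.525, -0.474]
force: [0.3, -0.2, -0.1]
opening: 0.008
```

```bash
python3 - <<'E'
from h import *
s=sense();print(s["position"],yawof(s),s["opening"]); c=get_calibration("wrist");print(c["position"])
cv2.imwrite("pics/w1.png",read_camera("wrist"))
E
```

```text
[ 0.45277391 -0.23282731  0.20056929] -1.6728714009546586 0.007624065718003573
[ 0.5179218  -0.24015843  0.34564463]
```

View pics/w1.png

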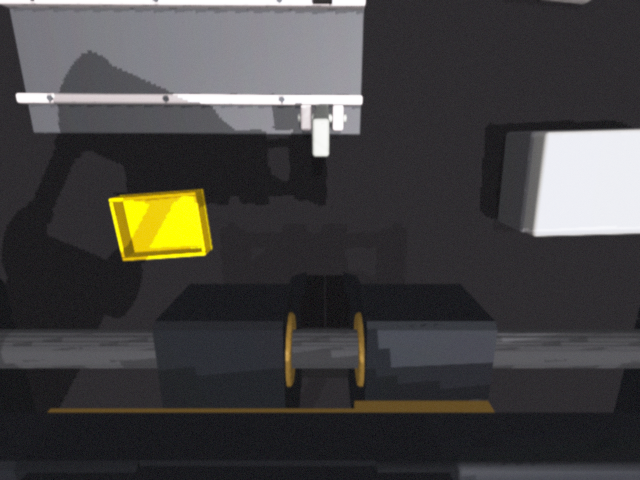

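Wrist view: the lowered-stop lane end is at (362,100) with the near fence level in the image. The bar is up, its tip at about (321,150) and leaning toward the robot. Tray (162,225) is clear.

```bash
python3 - <<'E'
from h import *
c=get_calibration("wrist");ct=get_calibration("top")
up=lambda p,k,x,y:(np.array(p)+.5)/k-.5+[x,y]
M=np.array([[.038,.16,.016],[.038,-.14,.016],[-.038,.16,.016],[-.038,-.14,.016]])
ut=up([(82,64),(730,117),(70,224),(720,279)],5.5,295,190)
Mw=M[[2,3,1]]; uw=np.array([(17,98),(362,100),(365,2)])
print(fit([(c,Mw,uw)],[.6,-.14,-.1])[:2])
x,m,f=fit([(ct,M,ut),(c,Mw,uw)],[.6,-.14,-.1]);print(x,m,f.round(1))
for a in (1.7,1.75,1.8,1.85):
    P=T(x,[[-.054+.102*np.cos(a)-s*.011*np.sin(a),-.105,.031+.102*np.sin(a)+s*.011*np.cos(a)] for s in (-1,1)]); print(a,proj(c,P).round(1).tolist(),P.round(4).tolist())
a=cv2.imread("pics/w1.png")[80:180,260:400]
cv2.imwrite("pics/w1c.png",cv2.resize(a,None,fx=5,fy=5))
E
```

```text
(array([ 0.59868696, -0.14259744, -0.10919091]), np.float64(2.2383127831937486))
[ 0.59887685 -0.14240079 -0.10902024] 2.5175988318724194 [ 0.9  0.4  0.4  0.8  0.5  0.6  0.4  0.8 -2.5  0.6  0.8  0.6  0.9 -1.2]
1.7 [[321.1, 113.3], [321.0, 153.0]] [[0.5316, -0.2407, 0.1336], [0.5099, -0.2383, 0.1307]]
1.75 [[321.1, 122.9], [321.0, 161.6]] [[0.5265, -0.2401, 0.1333], [0.5049, -0.2377, 0.1294]]
1.8 [[321.0, 132.3], [321.0, 169.7]] [[0.5214, -0.2395, 0.1328], [0.5001, -0.2372, 0.1278]]
1.85 [[321.0, 141.5], [321.0, 177.5]] [[0.5163, -0.239, 0.1321], [0.4953, -0.2367, 0.126]]
```

View pics/w1c.png

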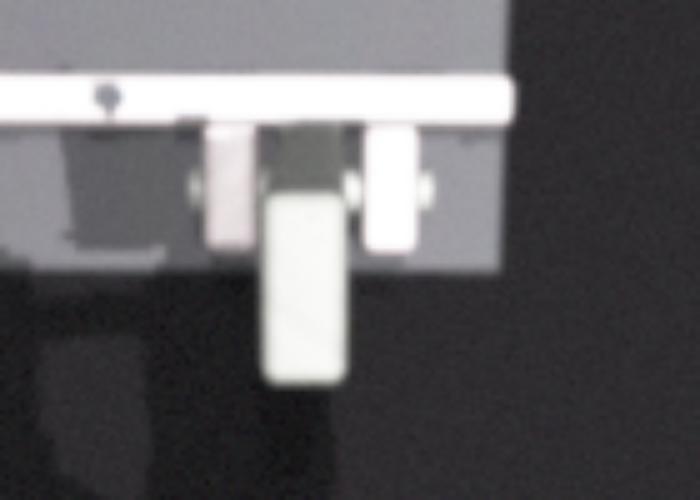

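{"op": "apply_moves", "data": {"rows": [[0,0.04,0,0,0,0,0],[0,0.08,0.005,0,0,0,0],[0,0.093,0.025,0,0,0,0],[0,0.093,0.04,0,0,0,0],[0,0.092,0.055,0,0,0,0]]}}

```text
clock: 1.87
position: [0.5057, -0.2396, 0.1063]
eef_rot: [-0.525, -0.474, 0.527, -0.471]
force: [-1.0, 0.9, 1.1]
opening: 0.001
```

{"op": "apply_moves", "data": {"rows": [[0,-0.001,0.01,0,0,0,0],[0,-0.002,0.02,0,0,0,0],[0,-0.002,0.03,0,0,0,0],[0,0.001,0.04,0,0,0,0],[0,0.005,0.05,0,0,0,0]]}}

```text
clock: 2.28
position: [0.5587, -0.2443, 0.1044]
eef_rot: [0.526, 0.473, -0.525, 0.474]
force: [0.5, 1.1, 1.2]
opening: -0.0
```

```bash
python3 - <<'E'
from h import *
s=sense();print(s["position"],yawof(s),s["force"])
L=[.5989,-.1424,-.109]; print(R.from_euler('z',-L[2]).apply(s["position"]-[L[0],L[1],0]))
cv2.imwrite("pics/w2.png",read_camera("wrist"))
E
```

```text
[ 0.55865999 -0.24430716  0.10443277] -1.6747687858020734 [0.48816252 1.13388775 1.16294688]
[-0.0289153  -0.10567986  0.10443277]
```

View pics/w2.png

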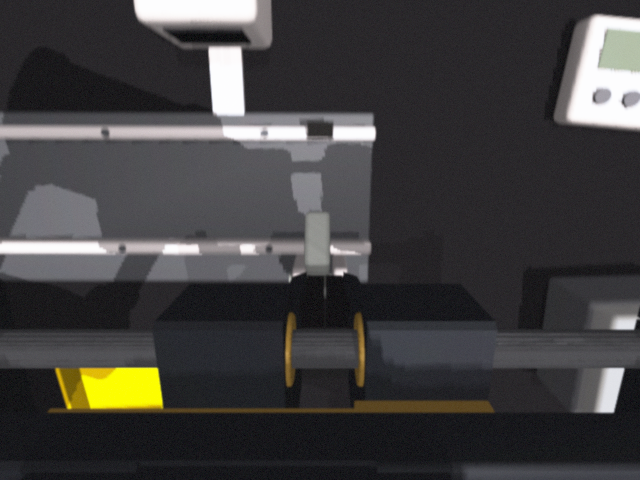

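The bar leans over the lane ahead of the fingers (tip near (317,213)) and lines up with the slot at (319,128). Continuing along the arc.

{"op": "apply_moves", "data": {"rows": [[0,0.006,0.01,-0.001,0,0,0],[0,0.013,0.019,-0.001,0,0,0],[0,0.022,0.027,-0.001,0,0,0],[0,0.032,0.034,-0.001,0,0,0],[0,0.046,0.042,-0.001,0,0,0]]}}

```text
clock: 2.75
position: [0.6003, -0.2469, 0.0571]
eef_rot: [0.525, 0.473, -0.525, 0.474]
force: [-0.3, -0.2, 0.4]
opening: 0.003
```

{"op": "apply_moves", "data": {"rows": [[0,0.004,0.002,0,0,0,0],[0,0.008,0.003,0,0,0,0],[0,0.011,0.004,0,0,0,0],[0,0.014,0.004,0,0,0,0],[0,0.016,0.004,0,0,0,0]]}}

```text
clock: 3.17
position: [0.6033, -0.2473, 0.0421]
eef_rot: [0.525, 0.473, -0.525, 0.474]
force: [-3.1, 2.7, 12.7]
opening: 0.008
```

{"op": "apply_moves", "data": {"rows": [[0,0.001,0,0,0,0,0],[0,0.001,0,0,0,0,0],[0,-0.03,0,0,0,0,0],[0,-0.07,0,0,0,0,0],[0,-0.11,-0.02,0,0,0,0]]}}

```text
clock: 3.58
position: [0.5862, -0.2456, 0.1503]
eef_rot: [0.525, 0.473, -0.525, 0.474]
force: [0.8, -0.5, 0.8]
opening: 0.002
```

```bash
python3 - <<'E'
from h import *
s=sense();print(s["position"],yawof(s),s["force"])
cv2.imwrite("pics/w3.png",read_camera("wrist"))
E
```

```text
[ 0.58621384 -0.24558083  0.15026843] -1.6735629309319207 [ 0.78612521 -0.478791    0.80934083]
```

View pics/w3.png

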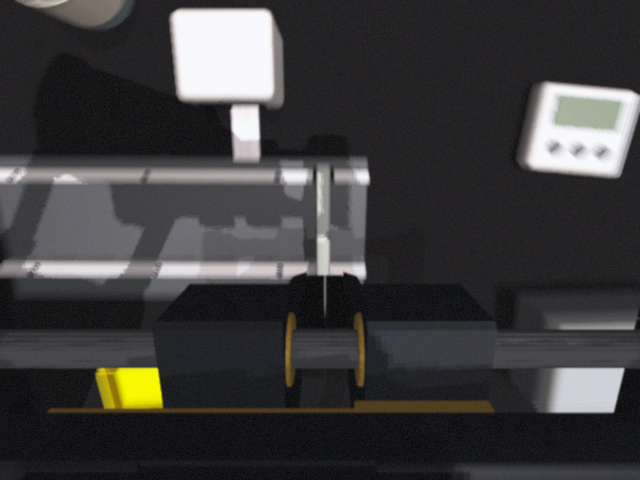

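The stop lies across the lane with its tip in the fence slot at (323,165). Next I go to a hover near the rack, raising the tool and turning it about 117°.

```bash
cat >> h.py <<'E'
def plan(P,yaw,n):
    """split straight move with turn about tool x into n calls; print per-call end shift/turn"""
    s=sense(); y0=yawof(s); dp=(np.asarray(P)-s["position"])/n; dy=(yaw-y0)/n
    print("residual tilt",goto(P,yaw,s)[1].round(3))
    for i in range(n):
        r=down(y0+dy*i); print(i,"shift",r.inv().apply(dp).round(4),"turn x",round(-dy,4), "norm",np.linalg.norm(dp))
E
python3 - <<'E'
from h import *
plan([.58,.192,.20],.3756,4)
E
```

```text
shift [-0.0425 -0.0512 -0.436 ] turn [ 1.0923 -0.0017 -0.0111] rows 10.575767275213396 8.74127141440998
residual tilt [ 1.092 -0.002 -0.011]
0 shift [-0.0101 -0.0129 -0.109 ] turn x -0.5123 norm 0.11025237384409965
1 shift [-0.0101  0.0422 -0.1014] turn x -0.5123 norm 0.11025237384409965
2 shift [-0.0101  0.0865 -0.0677] turn x -0.5123 norm 0.11025237384409965
3 shift [-0.0101  0.1085 -0.0166] turn x -0.5123 norm 0.11025237384409965
```

{"op": "apply_moves", "data": {"rows": [[0,-0.012,-0.003,-0.022,-0.102,0,0],[20,-0.024,-0.005,-0.044,-0.205,0,0],[50,-0.032,-0.008,-0.066,-0.307,0,0],[80,-0.036,-0.01,-0.088,-0.41,0,0],[100,-0.04,-0.013,-0.109,-0.512,0,0]]}}

```text
clock: 4.05
position: [0.5832, -0.1349, 0.1903]
eef_rot: [0.387, 0.591, -0.386, 0.593]
force: [-0.7, 0.5, 0.5]
opening: 0.284
```

{"op": "apply_moves", "data": {"rows": [[100,0,0.008,-0.02,-0.102,0,0],[100,0,0.017,-0.041,-0.205,0,0],[100,0,0.025,-0.061,-0.307,0,0],[100,0,0.034,-0.081,-0.41,0,0],[100,0,0.042,-0.101,-0.512,0,0]]}}

```text
clock: 4.47
position: [0.5812, -0.0253, 0.1894]
eef_rot: [0.224, 0.67, -0.224, 0.671]
force: [-0.9, 0.2, -0.1]
opening: 0.661
```

{"op": "apply_moves", "data": {"rows": [[100,0,0.017,-0.014,-0.102,0,0],[100,0,0.035,-0.027,-0.205,0,0],[100,0,0.052,-0.041,-0.307,0,0],[100,0,0.069,-0.054,-0.41,0,0],[100,0,0.087,-0.068,-0.512,0,0]]}}

```text
clock: 4.88
position: [0.5798, 0.0849, 0.1894]
eef_rot: [0.047, 0.705, -0.047, 0.706]
force: [-0.0, 0.2, 0.2]
opening: 0.998
```

```bash
python3 - <<'E'
from h import *
s=sense();print(s["position"],yawof(s))
goto([.58,.192,.20],.3756)
E
```

```text
[0.57975765 0.08492585 0.18937979] -0.133238675271215
shift [-0.0106  0.1062 -0.014 ] turn [-5.088e-01  1.100e-03  2.000e-04] rows 2.5803313594284183 4.07183931718877
```

{"op": "apply_moves", "data": {"rows": [[100,-0.003,0.027,-0.004,-0.12,0,0],[100,-0.006,0.053,-0.007,-0.24,0,0],[100,-0.008,0.08,-0.01,-0.36,0,0],[100,-0.01,0.106,-0.014,-0.48,0,0],[100,-0.01,0.106,-0.014,-0.51,0,0]]}}

```text
clock: 5.3
position: [0.5807, 0.1952, 0.2]
eef_rot: [-0.133, 0.694, 0.134, 0.695]
force: [-0.3, -0.4, -0.1]
opening: 0.998
```

```bash
python3 - <<'E'
from h import *
s=sense();print(s["position"],yawof(s),s["clock"])
c=get_calibration("wrist");print(c)
cv2.imwrite("pics/w4.png",read_camera("wrist"))
print(proj(c,T([.547,.2765,.3756],[[.03,.06,.054],[.03,-.06,.054],[-.03,-.06,.054],[-.03,.06,.054]])).round(1).tolist())
E
```

```text
[0.58066125 0.19524883 0.19995779] 0.3801473183110825 5.3
{'fovy': 67.434369708295, 'cx': 324.519522426612, 'cy': 234.8036471741938, 'position': array([0.5554652 , 0.25536162, 0.34518855]), 'attitude': array([0.97379188, 0.18717525, 0.0254894 , 0.12666919])}
[[365.4, 21.4], [360.4, 187.2], [286.3, 186.9], [282.5, 20.9]]
```

View pics/w4.png

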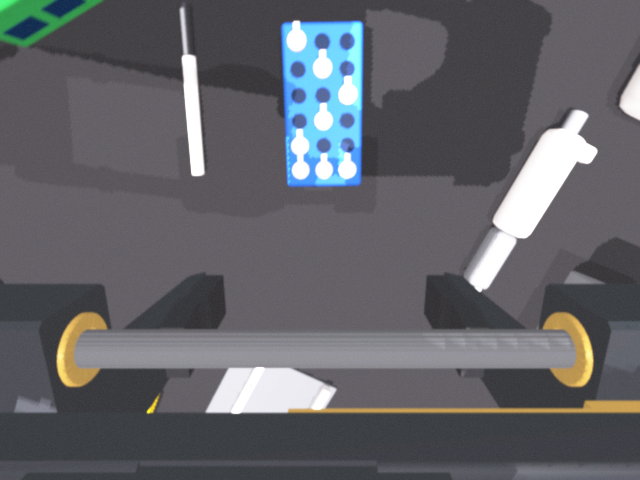

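Close view confirms the short blue rack: 3×6 holes, top corners (282,22), (362,22), (360,186), (288,186). The pen at (195,115) and pipette (540,190) are well clear. Refining.

```bash
python3 - <<'E'
from h import *
c=get_calibration("wrist");ct=get_calibration("top")
im=cv2.imread("pics/w4.png").astype(int)
m=((im[...,0]>130)&(im[...,2]<90)&(im[...,1]<180)).astype(np.uint8); m[250:]=0
for r in (30,60,90,120,150,180):
    x=np.where(m[r,250:400])[0]+250; print(r,x.min(),x.max(), im[r,278:292].tolist()[::3])
y=np.where(m[:,325])[0];print(y.min(),y.max())
Mr=np.array([[.03,.06,.054],[.03,-.06,.054],[-.03,-.06,.054],[-.03,.06,.054]])
u=np.array([(363,21.5),(360.5,186),(288,186),(282,22)])
up=lambda p,k,x,y:(np.array(p)+.5)/k-.5+[x,y]
ur=up([(73,163),(342,50),(402,186),(128,292)],6,165,215)
for o in ([(c,Mr,u)],[(c,Mr,u),(ct,Mr,ur)]):
    r,mm,f=fit(o,[.5,.3,.4]);print("rack",r,np.degrees(r[2]),mm,f.round(1))
E
```

```text
30 281 363 [[72, 68, 70], [208, 108, 64], [255, 196, 99], [255, 213, 111], [255, 218, 128]]
60 282 363 [[69, 66, 70], [98, 67, 59], [255, 171, 82], [255, 211, 109], [255, 212, 110]]
90 283 362 [[62, 58, 58], [62, 58, 58], [221, 115, 59], [253, 161, 84], [254, 163, 84]]
120 284 362 [[93, 87, 92], [91, 84, 89], [136, 91, 81], [251, 149, 73], [253, 163, 82]]
150 285 361 [[93, 86, 90], [95, 87, 93], [99, 88, 95], [255, 205, 90], [254, 166, 92]]
180 286 361 [[93, 87, 92], [94, 89, 94], [92, 86, 90], [237, 134, 84], [254, 169, 81]]
21 185
rack [0.54679507 0.27435427 0.3872742 ] 22.1891771983508 1.4588153723147457 [ 1.1 -1.   0.8  0.8 -1.   1.5 -0.9 -0.7]
rack [0.54683607 0.27452075 0.38640202] 22.13920481313567 1.3587299643664892 [ 1.4 -1.2  0.8  0.6 -0.9  1.3 -0.7 -1.   0.8  0.2  1.2 -0.   0.5 -0.6
  0.7  1.1]
```

```bash
python3 - <<'E'
from h import *
goto([.5468,.2745,.026],.384)
E
```

```text
shift [ 0.1737  0.0878 -0.0017] turn [-0.0056  0.0017 -0.0002] rows 4.667298380576905 0.04686087855223329
```

{"op": "apply_moves", "data": {"rows": [[100,0.005,0.035,0,-0.004,0,0],[100,0.03,0.065,-0.001,-0.004,0,0],[100,0.06,0.088,-0.002,-0.004,0,0],[100,0.09,0.088,-0.002,-0.004,0,0],[100,0.115,0.088,-0.002,-0.004,0,0]]}}

```text
clock: 5.77
position: [0.5456, 0.2728, 0.0825]
eef_rot: [-0.132, 0.695, 0.132, 0.694]
force: [-0.0, -0.4, -0.0]
opening: 1.001
```

```bash
python3 - <<'E'
from h import *
s=sense(); print(s["force"]); goto([.5468,.2745,.026],.384)
cv2.imwrite("pics/w5.png",read_camera("wrist"))
E
```

```text
[-0.0189313  -0.4277622  -0.01877714]
shift [0.0565 0.0011 0.0018] turn [-0.0073 -0.0004  0.0002] rows 1.3552299876284404 0.058454623907039344
```

View pics/w5.png

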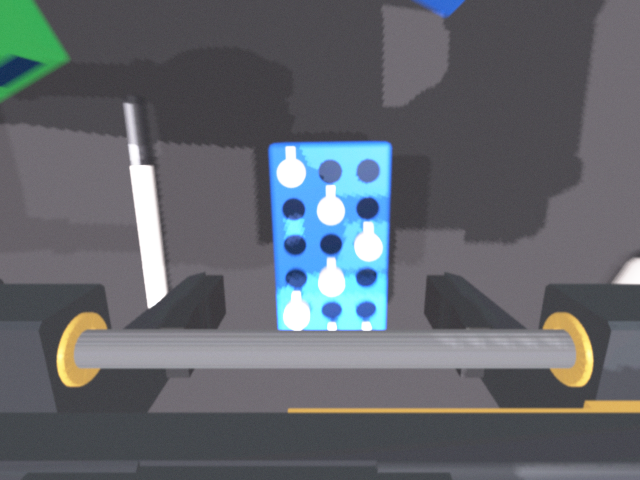

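Rack (272-390) is straddled between the fingers. Descend and close.

{"op": "apply_moves", "data": {"rows": [[100,0.025,0.001,0.002,-0.005,0,0],[100,0.045,0.001,0.002,-0.005,0,0],[100,0.056,0.001,0.002,-0.005,0,0],[80,0.056,0.001,0.002,-0.005,0,0],[60,0.056,0.001,0.002,-0.005,0,0]]}}

```text
clock: 6.23
position: [0.5483, 0.2734, 0.0282]
eef_rot: [-0.134, 0.695, 0.133, 0.694]
force: [0.5, -0.2, -0.8]
opening: 0.873
```

{"op": "apply_moves", "data": {"rows": [[40,0,0,0,0,0,0],[30,0,0,0,0,0,0],[30,0,0,0,0,0,0],[30,0,0,0,0,0,0],[30,0,0,0,0,0,0]]}}

```text
clock: 6.65
position: [0.5495, 0.2744, 0.0299]
eef_rot: [-0.134, 0.693, 0.134, 0.695]
force: [-0.8, -1.6, 5.9]
opening: 0.678
```

```bash
python3 - <<'E'
from h import *
plan([.6092,-.048,.12],-.109,2)
E
```

```text
shift [-0.0903 -0.3214 -0.0642] turn [ 0.4899  0.0025 -0.0005] rows 8.153477464648073 3.9207116702796463
residual tilt [ 0.49   0.003 -0.001]
0 shift [-0.0451 -0.1607 -0.0322] turn x 0.245 norm 0.17000000513791233
1 shift [-0.0451 -0.1637  0.0077] turn x 0.245 norm 0.17000000513791233
```

{"op": "apply_moves", "data": {"rows": [[30,-0.005,0,0,0,0,0],[30,-0.02,0,0,0,0,0],[30,-0.045,0,0,0,0,0],[30,-0.07,0,0,0,0,0],[30,-0.09,0,0,0,0,0]]}}

```text
clock: 7.07
position: [0.5482, 0.2741, 0.1193]
eef_rot: [-0.134, 0.694, 0.134, 0.694]
force: [1.3, 1.2, -1.9]
opening: 0.674
```

```bash
python3 - <<'E'
from h import *
s=sense();print(s["position"],s["force"],s["opening"])
cv2.imwrite("pics/w6.png",read_camera("wrist"))
plan([.6092,-.048,.12],-.109,2)
E
```

```text
[0.54817697 0.27405086 0.11931165] [ 1.28445714  1.17856507 -1.91828564] 0.6736666291238355
shift [ 0.0034 -0.3218 -0.0662] turn [ 0.4901  0.0071 -0.0022] rows 7.878605833558202 3.922508600227782
residual tilt [ 0.49   0.007 -0.002]
0 shift [ 0.002  -0.1609 -0.0331] turn x 0.2451 norm 0.1642689316296885
1 shift [ 0.002  -0.1641  0.007 ] turn x 0.2451 norm 0.1642689316296885
```

View pics/w6.png

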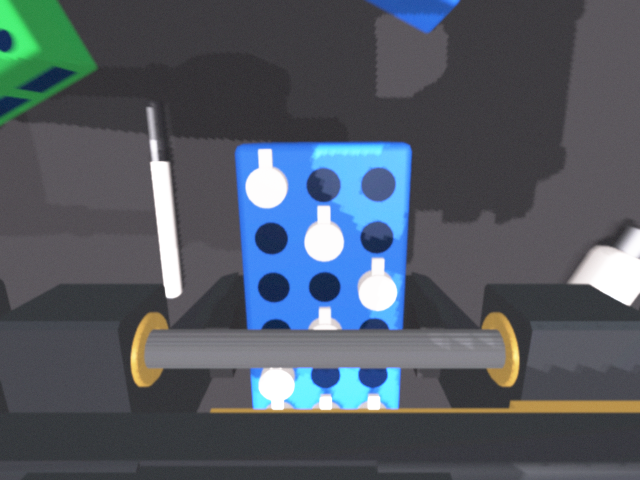

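Rack held square, top far corners (238,146) and (411,146). Carry it to hover above the open end, and estimate its offset in the hand.

{"op": "apply_moves", "data": {"rows": [[30,0,-0.032,-0.007,0.049,0,0],[30,0,-0.064,-0.013,0.098,0,0],[30,0,-0.097,-0.02,0.147,0,0],[30,0,-0.129,-0.026,0.196,0,0],[30,0,-0.161,-0.033,0.245,0,0]]}}

```text
clock: 7.53
position: [0.5769, 0.1109, 0.117]
eef_rot: [-0.047, 0.706, 0.047, 0.705]
force: [0.9, 0.6, -1.6]
opening: 0.679
```

{"op": "apply_moves", "data": {"rows": [[30,0,-0.033,0.001,0.049,0,0],[30,0,-0.066,0.003,0.098,0,0],[30,0,-0.098,0.004,0.147,0,0],[30,0,-0.131,0.006,0.196,0,0],[30,0,-0.15,0.007,0.245,0,0]]}}

```text
clock: 7.95
position: [0.6046, -0.0385, 0.117]
eef_rot: [0.04, 0.706, -0.04, 0.706]
force: [-0.1, 0.7, -2.6]
opening: 0.681
```

```bash
python3 - <<'E'
from h import *
s=sense();c=get_calibration("wrist");print(s["position"],yawof(s),s["force"])
cv2.imwrite("pics/w7.png",read_camera("wrist")); cv2.imwrite("pics/t7.png",read_camera("top"))
r0=R.from_quat(s["eef_rot"])
L=np.array([.5989,-.1424,-.109])
print("lane pred px",proj(c,T(L,[[.038,.16,.016],[-.038,.16,.016]])).round(1).tolist())
# rack in tool frame: [h (tool x of top face), y off, z off]
def f(v):
    P=np.array([[v[0],.06+v[1],-.03+v[2]],[v[0],.06+v[1],.03+v[2]]])
    return (proj(c,s["position"]+r0.apply(P))-[[237.5,146],[410.5,146]]).ravel()
r=least_squares(f,[-.026,0,0]);print("top face x, yoff, zoff",r.x,r.fun)
E
```

```text
[ 0.60457806 -0.03848588  0.11700152] -0.11291909096389549 [-0.07221604  0.67985657 -2.61358304]
lane pred px [[390.4, 152.4], [276.5, 152.8]]
top face x, yoff, zoff [-0.01666963  0.00271043 -0.00060941] [ 5.43714691e-08  2.16885773e-03 -5.43660121e-08 -2.16859549e-03]
```

View pics/w7.png

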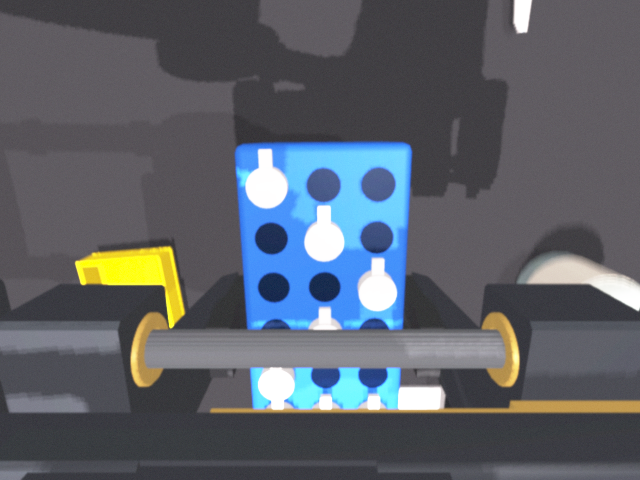

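View pics/t7.png

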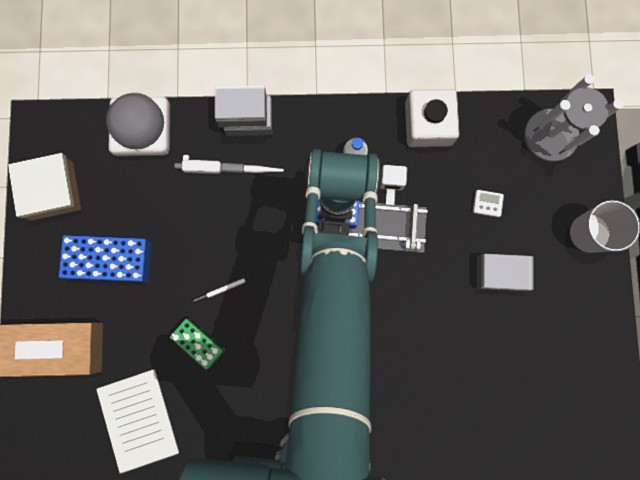

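```bash
python3 - <<'E'
from h import *
s=sense();c=get_calibration("wrist")
# measure fence centre rows in w1,w2,w3
for n,rng in (("w1",[(90,110)]),("w2",[(122,145),(238,256)]),("w3",[(165,187),(260,278)])):
    im=cv2.cvtColor(cv2.imread(f"pics/{n}.png"),cv2.COLOR_BGR2GRAY).astype(float)
    for a,b in rng:
        out=[]
        for col in (20,60,100,140,170,200,230,260,285,345,360):
            p=im[a:b,col-2:col+3].mean(1); p=p-np.percentile(p,40); p[p<0.3*p.max()]=0
            out.append((col,round(float((p*np.arange(a,b)).sum()/p.sum()),1)))
        print(n,out)
im=cv2.imread("pics/w3.png")
cv2.imwrite("pics/w3c.png",cv2.resize(im[140:300,220:400],None,fx=3.3,fy=3.3,interpolation=cv2.INTER_CUBIC))
E
```

```text
w1 [(20, 97.4), (60, 97.5), (100, 97.9), (140, 98.2), (170, 98.0), (200, 98.2), (230, 98.6), (260, 99.0), (285, 99.3), (345, 99.4), (360, 99.5)]
w2 [(20, 131.5), (60, 131.5), (100, 131.9), (140, 131.9), (170, 131.9), (200, 132.0), (230, 131.7), (260, 132.8), (285, 132.8), (345, 133.0), (360, 133.0)]
w2 [(20, 247.4), (60, 247.5), (100, 249.2), (140, 247.1), (170, 248.4), (200, 249.0), (230, 245.9), (260, 246.0), (285, 247.3), (345, 251.9), (360, 248.8)]
w3 [(20, 174.7), (60, 178.0), (100, 175.2), (140, 173.9), (170, 175.0), (200, 175.3), (230, 175.4), (260, 175.5), (285, 175.1), (345, 175.6), (360, 176.0)]
w3 [(20, 267.6), (60, 268.8), (100, 269.3), (140, 268.7), (170, 269.4), (200, 269.4), (230, 269.7), (260, 269.9), (285, 270.1), (345, 267.8), (360, 270.4)]
```

View pics/w3c.png

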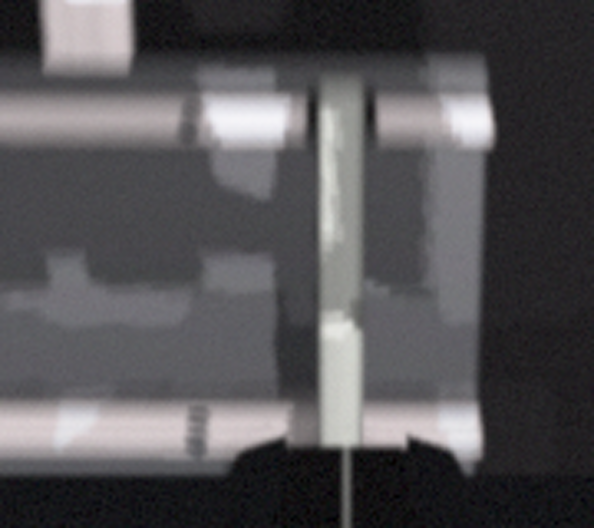

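```bash
python3 - <<'E'
from h import *
s=sense();c=get_calibration("wrist")
r0=R.from_quat(s["eef_rot"]); rc=R.from_quat(c["attitude"])
off=r0.inv().apply(c["position"]-s["position"]); rel=r0.inv()*rc; print("mount",off)
def cam(pos,q):
    q=R.from_quat(q); d=dict(c); d["position"]=np.array(pos)+q.apply(off); d["attitude"]=(q*rel).as_quat(); return d
def dn(y): return down(y).as_quat()
C={"w1":cam([.45277,-.23283,.20057],dn(-1.67287)),"w2":cam([.55866,-.24431,.10443],dn(-1.67477)),"w3":cam([.58621,-.24558,.15027],dn(-1.67356))}
obs=[("w1",-1,[(20,97.4),(140,98.2),(260,99),(345,99.4)]),("w2",1,[(20,131.5),(140,131.9),(260,132.8),(345,133)]),("w2",-1,[(20,247.4),(360,248.8)]),
("w3",1,[(20,174.7),(170,175),(260,175.5),(345,175.6)]),("w3",-1,[(20,267.6),(140,268.7),(260,269.9),(360,270.4)])]
ends=[("w1",-1,(362,100)),("w2",1,(375.5,132)),("w2",-1,(371,248)),("w3",1,(369.5,176)),("w3",-1,(366,270))]
def inlane(x,P): return R.from_euler('z',-x[2]).apply(P-[x[0],x[1],0])
def g(x,full=False):
    out=[]
    for n,sg,p in obs: out.append(inlane(x,ray(C[n],p,.016))[:,0]-sg*.038)
    for n,sg,p in ends: out.append(inlane(x,ray(C[n],[p],.016))[:,1]+.14)
    return out if full else np.concatenate(out)
r=least_squares(g,[.6,-.14,-.1]); print(r.x); 
for o in g(r.x,True): print((o*1000).round(1))
# bar tip in w3
print(proj(C["w3"],T(r.x,[[.048,-.105,.042],[.048,-.1,.042],[0,-.1,.042]])))
E
```

```text
mount [-0.14509215  0.06513774 -0.00038206]
[ 0.59878437 -0.1396432  -0.10754405]
[0.9 0.8 0.7 0.8]
[2.2 2.2 1.9 2. ]
[2.5 2.3]
[-1.9 -1.5 -1.6 -1.4]
[-1.8 -2.3 -2.9 -2.9]
[0.4]
[0.5]
[0.5]
[-0.7]
[-0.7]
[[323.08590631 162.64263782]
 [315.86157833 162.60774528]
 [315.95972239 229.85684597]]
```

```bash
python3 - <<'E'
from h import *
L=[.5997,-.1405,-.107]
P=T(L,[[0,.07,.058]])[0]; print(P); goto(P,-.107)
E
```

```text
[ 0.60717572 -0.07090033  0.058     ]
shift [ 0.0591 -0.0319  0.0061] turn [-0.0065 -0.0004  0.0008] rows 1.616867032007334 0.05270988347553472
```

{"op": "apply_moves", "data": {"rows": [[30,0.005,-0.012,0.003,-0.006,0,0],[30,0.02,-0.025,0.006,-0.006,0,0],[30,0.04,-0.032,0.006,-0.006,0,0],[30,0.057,-0.032,0.006,-0.006,0,0],[30,0.057,-0.032,0.006,-0.006,0,0]]}}

```text
clock: 8.47
position: [0.6033, -0.0668, 0.0562]
eef_rot: [0.037, 0.709, -0.036, 0.703]
force: [-0.6, 1.1, -2.8]
opening: 0.676
```

```bash
python3 - <<'E'
from h import *
s=sense();c=get_calibration("wrist");print(s["position"],yawof(s),s["force"])
cv2.imwrite("pics/w8.png",read_camera("wrist")); im=read_camera("scene")
cv2.imwrite("pics/s8.png",cv2.resize(im[165:290,180:330],None,fx=5,fy=4.8,interpolation=cv2.INTER_CUBIC))
for L in ([.5997,-.1405,-.107],[.5988,-.1396,-.1075]):
    print(proj(c,T(L,[[x,.16,.016] for x in (-.042,-.034,.034,.042)])).round(1).tolist())
E
```

```text
[ 0.60326388 -0.0667774   0.05617275] -0.10259014605490258 [-0.6392034   1.05094811 -2.81443222]
[[249.1, 93.1], [265.6, 93.2], [406.5, 93.7], [423.2, 93.8]]
[[247.1, 91.3], [263.7, 91.4], [404.7, 92.0], [421.4, 92.0]]
```

View pics/w8.png

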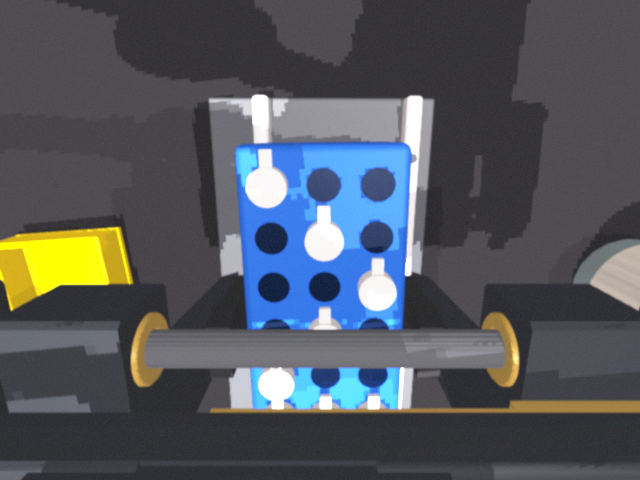

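View pics/s8.png

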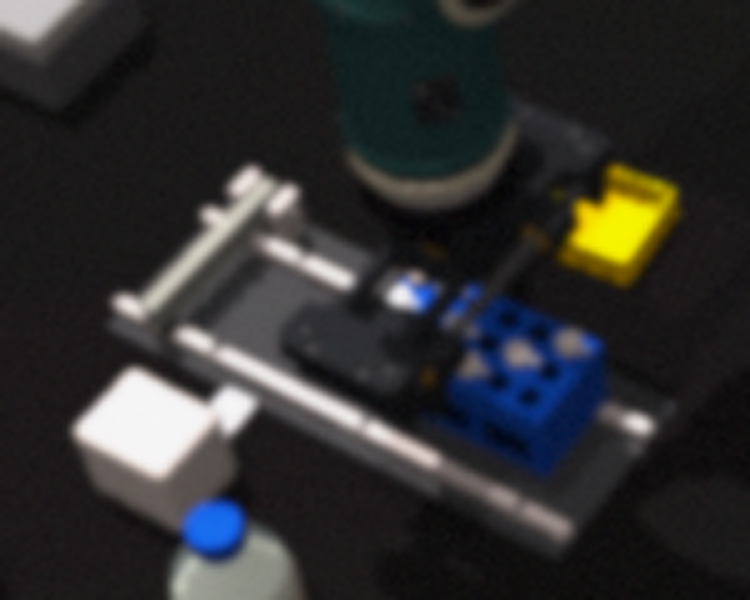

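Scene view shows the stop down and the rack above the lane. The wrist view puts the fence ends at 253-270 and 404-422 (lane middle 337), so the rack (middle 324) must shift about 5-6 mm in tool +z. Lane x is corrected to 0.6004.

```bash
python3 - <<'E'
from h import *
L=[.6004,-.1412,-.107]
P=T(L,[[0,.07,.056]])[0]; print(P); goto(P,-.107)
E
```

```text
[ 0.60787572 -0.07160033  0.056     ]
shift [ 0.0037 -0.0045  0.0024] turn [ 0.005  -0.0032 -0.0005] rows 0.15158626299962874 0.04729726912829901
```

{"op": "apply_moves", "data": {"rows": [[30,0.0,-0.002,0.002,0.004,-0.003,0],[30,0.0,-0.003,0.0025,0.005,-0.003,0],[30,0.0,-0.003,0.0025,0.005,-0.003,0],[30,0.0,-0.003,0.0025,0.005,-0.003,0],[30,0.0,-0.003,0.0025,0.005,-0.003,0]]}}

```text
clock: 8.98
position: [0.61, -0.0711, 0.0618]
eef_rot: [0.038, 0.705, -0.038, 0.708]
force: [0.3, 0.0, -2.0]
opening: 0.679
```

```bash
python3 - <<'E'
from h import *
L=[.6004,-.1412,-.107]
P=T(L,[[0,.07,.056]])[0]
s=sense();c=get_calibration("wrist");print(s["position"],yawof(s),s["force"],s["joint_vel"].round(3))
goto(P,-.107)
im=read_camera("wrist"); cv2.imwrite("pics/w9.png",im)
print(proj(c,T(L,[[x,.16,.016] for x in (-.042,-.034,.034,.042)])).round(1).tolist())
s=sense();print(s["position"]);goto(P,-.107)
E
```

```text
[ 0.6099944  -0.07107729  0.06180779] -0.10787816655738446 [ 0.29281901  0.00307278 -1.95371006] [ 0.     0.004  0.003  0.001 -0.001  0.002]
shift [ 0.0058 -0.0007 -0.0021] turn [-0.0009  0.0043 -0.    ] rows 0.14878320224675265 0.03534334107321889
[[235.9, 88.4], [252.1, 88.4], [389.3, 88.4], [405.4, 88.4]]
[ 0.60982043 -0.07104291  0.06157428]
shift [ 0.0056 -0.0008 -0.0019] turn [-0.0009  0.004  -0.    ] rows 0.1422069414655097 0.032560102703546596
```

View pics/w9.png

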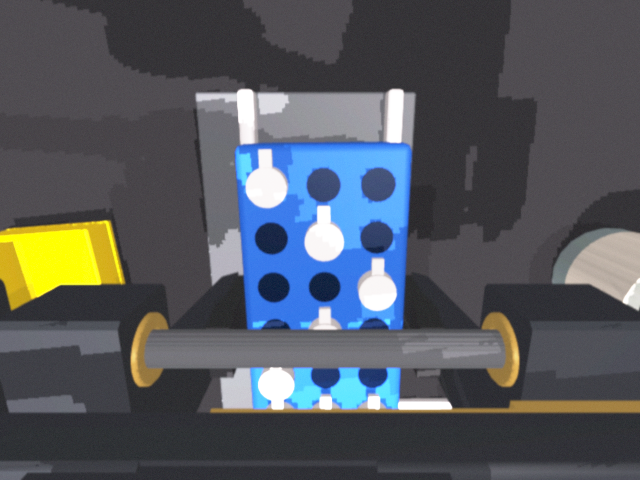

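Fences now 239-257 and 386-404 (middle 321.5) against rack middle 324: shift back about 1.5 mm, then descend.

{"op": "apply_moves", "data": {"rows": [[30,0.0,0,-0.0015,0,0.004,0],[30,0.005,0,-0.0017,0,0.004,0],[30,0.01,0,-0.0017,0,0.004,0],[30,0.015,0,-0.0017,0,0.004,0],[30,0.015,0,-0.0017,0,0.004,0]]}}

```text
clock: 9.45
position: [0.6064, -0.0707, 0.0441]
eef_rot: [0.038, 0.707, -0.038, 0.705]
force: [-0.8, 0.2, -2.3]
opening: 0.679
```

```bash
python3 - <<'E'
from h import *
L=[.6004,-.1412,-.107]
P=T(L,[[0,.07,.034]])[0]
s=sense();print(s["position"],s["force"]);goto(P,-.107)
cv2.imwrite("pics/w10.png",read_camera("wrist"))
im=read_camera("scene")
cv2.imwrite("pics/s10.png",cv2.resize(im[165:290,180:330],None,fx=5,fy=4.8,interpolation=cv2.INTER_CUBIC))
E
```

```text
[ 0.60644629 -0.07073226  0.04411599] [-0.76340631  0.19127356 -2.265131  ]
shift [ 0.0101 -0.0007  0.0016] turn [-0.001  -0.004  -0.0002] rows 0.2458823283504765 0.032771807220270004
```

View pics/w10.png

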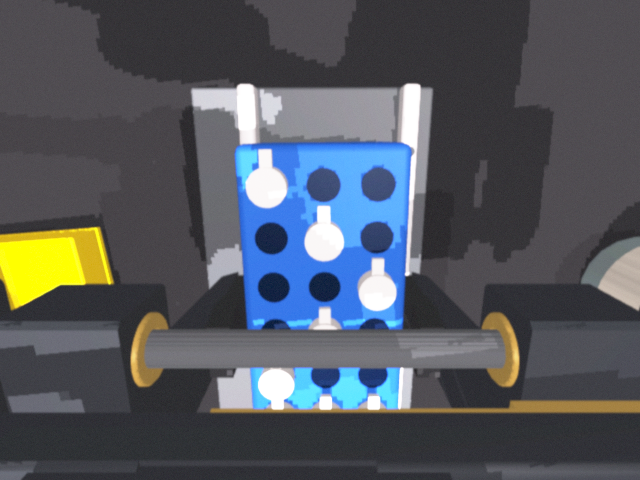

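View pics/s10.png

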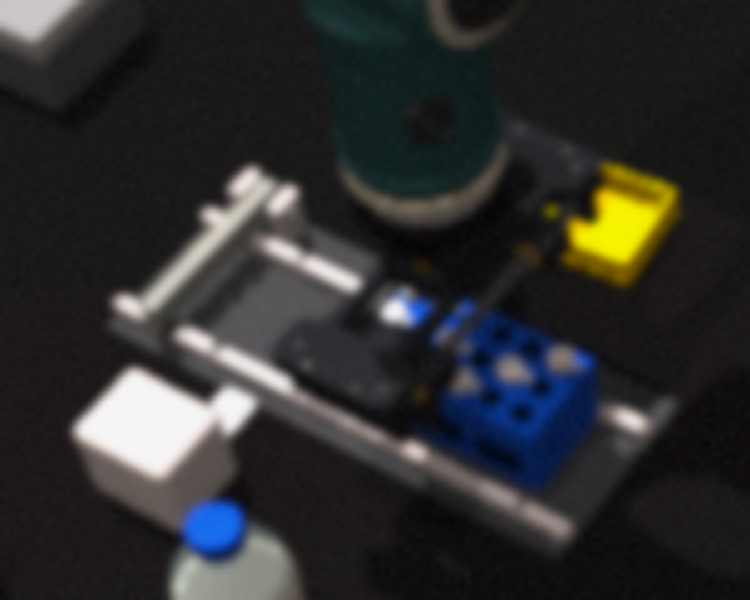

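{"op": "apply_moves", "data": {"rows": [[30,0.0,0,0.001,0,-0.001,0],[30,0.0,0,0.001,0,-0.002,0],[30,0.0,0,0.001,0,-0.002,0],[30,0.002,0,0.001,0,-0.002,0],[30,0.004,0,0.001,0,-0.002,0]]}}

```text
clock: 9.97
position: [0.6091, -0.0711, 0.0422]
eef_rot: [0.038, 0.705, -0.038, 0.707]
force: [0.0, 0.3, -2.0]
opening: 0.681
```

```bash
python3 - <<'E'
from h import *
L=[.6004,-.1412,-.107]
P=T(L,[[0,.07,.034]])[0]
s=sense();print(s["position"],s["force"]);goto(P,-.107)
im=read_camera("wrist")
cv2.imwrite("pics/w11.png",im[60:200,180:460].repeat(2,0).repeat(2,1))
E
```

```text
[ 0.6091237  -0.07110095  0.04220364] [ 0.03231163  0.34079754 -2.04688366]
shift [ 0.0082 -0.0006 -0.0012] turn [-0.001   0.0018  0.    ] rows 0.19935342289152025 0.016330530297903694
```

View pics/w11.png

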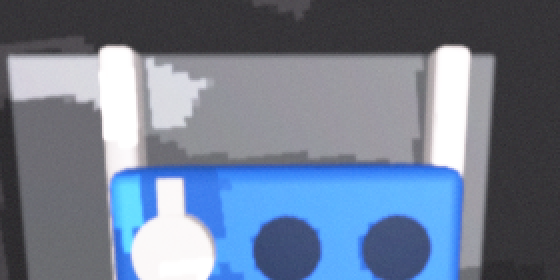

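Fence outer edges (100, 470) and rack (110, 463) share the same middle within 1-2 crop pixels, so it is centred. Lower slowly to contact.

{"op": "apply_moves", "data": {"rows": [[30,0.0015,0,0,0,0,0],[30,0.003,0,0,0,0,0],[30,0.0045,0,0,0,0,0],[30,0.006,0,0,0,0,0],[30,0.006,0,0,0,0,0]]}}

```text
clock: 10.43
position: [0.6085, -0.071, 0.0355]
eef_rot: [0.038, 0.706, -0.038, 0.706]
force: [0.1, -0.3, -2.1]
opening: 0.679
```

{"op": "apply_moves", "data": {"rows": [[30,0.001,0,0,0,0,0],[30,0.002,0,0,0,0,0],[30,0.003,0,0,0,0,0],[30,0.003,0,0,0,0,0],[30,0.003,0,0,0,0,0]]}}

```text
clock: 10.85
position: [0.6089, -0.0711, 0.0339]
eef_rot: [0.038, 0.706, -0.038, 0.706]
force: [-3.4, 0.3, 6.1]
opening: 0.674
```

{"op": "apply_moves", "data": {"rows": [[75,0,0,0,0,0,0],[80,0,0,0,0,0,0],[90,0,0,0,0,0,0],[95,0,0,0,0,0,0],[95,0,0,0,0,0,0]]}}

```text
clock: 11.27
position: [0.6089, -0.071, 0.0328]
eef_rot: [0.038, 0.706, -0.038, 0.706]
force: [0.5, 0.0, 0.1]
opening: 0.95
```

```bash
python3 - <<'E'
from h import *
s=sense();print(s["position"],s["force"],s["opening"])
cv2.imwrite("pics/w12.png",read_camera("wrist"))
im=read_camera("scene")
cv2.imwrite("pics/s12.png",cv2.resize(im[165:290,180:330],None,fx=5,fy=4.8,interpolation=cv2.INTER_CUBIC))
E
```

```text
[ 0.6088658  -0.0710406   0.03280324] [0.45735628 0.03760081 0.10273958] 0.9498202822912825
```

View pics/w12.png

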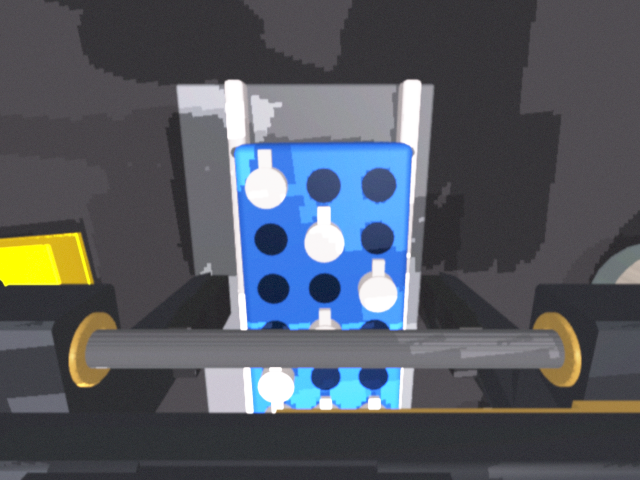

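View pics/s12.png

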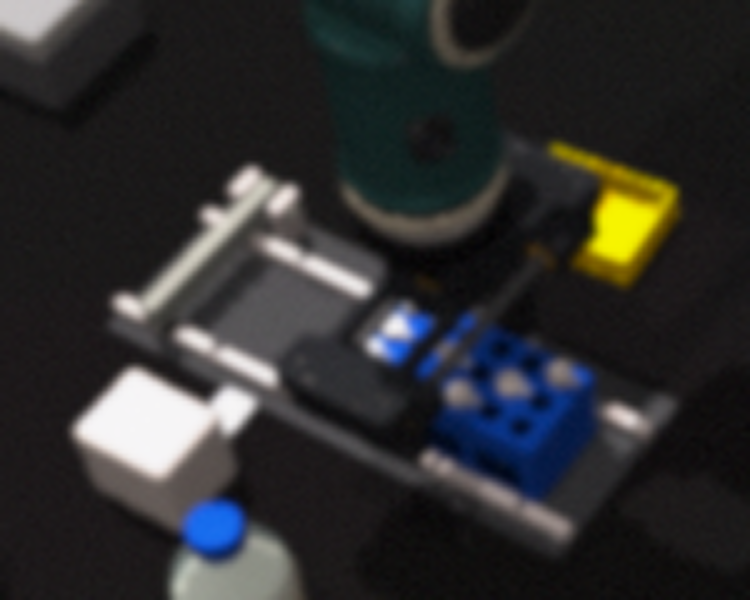

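Rack sits flat between the fences (rack 236-412 inside the fence lines), far from the stop. Now I lift off, move behind its open-end face with the fingers shut and push it.

{"op": "apply_moves", "data": {"rows": [[95,-0.02,0,0,0,0,0],[95,-0.055,0,0,0,0,0],[60,-0.07,0.03,0,0,0,0],[20,-0.07,0.065,0,0,0,0],[0,-0.07,0.095,0,0,0,0]]}}

```text
clock: 11.78
position: [0.6208, 0.0243, 0.1054]
eef_rot: [0.039, 0.704, -0.039, 0.708]
force: [0.0, -0.2, -0.3]
opening: 0.746
```

{"op": "apply_moves", "data": {"rows": [[0,0,0,0,0,0,0],[0,0,0,0,0,0,0],[0,0,0,0,0,0,0],[0,0,0,0,0,0,0],[0,0,0,0,0,0,0]]}}

```text
clock: 12.2
position: [0.6187, 0.0222, 0.1026]
eef_rot: [0.039, 0.706, -0.039, 0.706]
force: [0.4, -1.0, -0.5]
opening: 0.366
```

```bash
python3 - <<'E'
from h import *
L=[.6004,-.1412,-.107]
s=sense();print(s["position"],s["opening"],s["force"])
goto(T(L,[[0,.168,.024]])[0],-.107)
cv2.imwrite("pics/w13.png",read_camera("wrist"));cv2.imwrite("pics/t13.png",read_camera("top")[150:300,250:450].repeat(4,0).repeat(4,1))
E
```

```text
[0.6186949  0.0222132  0.10258553] 0.3663659419658549 [ 0.41987398 -0.99992768 -0.50456828]
shift [ 0.0786  0.0036 -0.0008] turn [-0.0023  0.0003  0.0003] rows 1.8865691537788982 0.019167766327226877
```

View pics/w13.png

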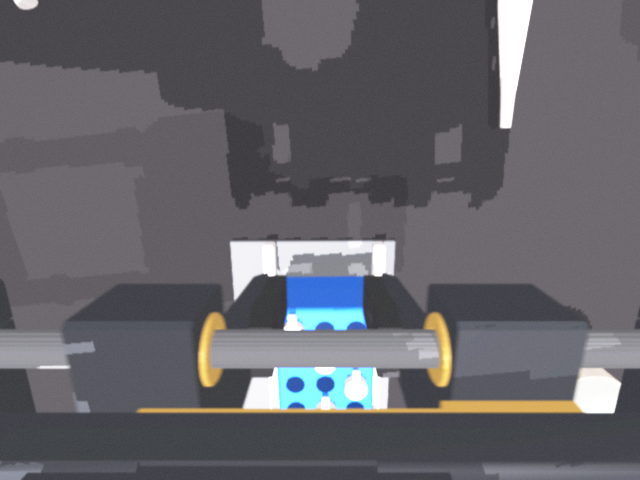

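View pics/t13.png

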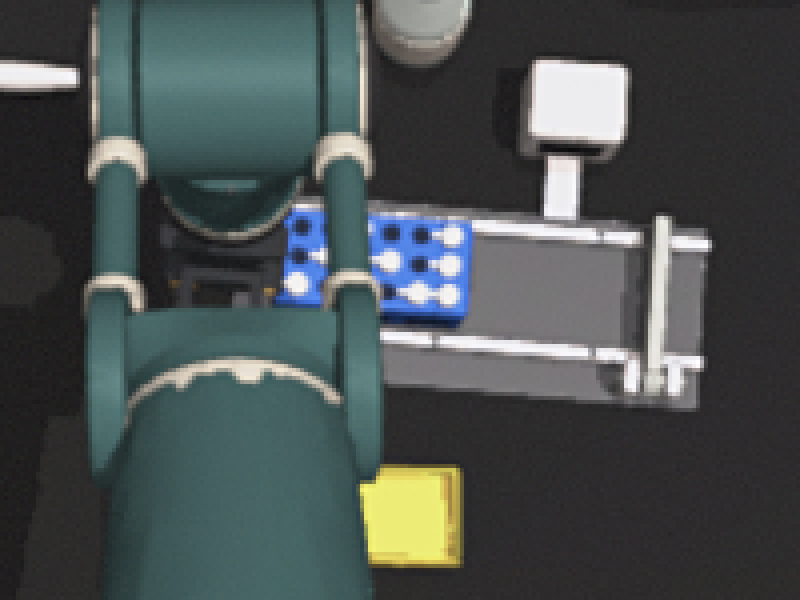

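Top view: rack between the fences, bar down across the lane. Descend behind the rack.

{"op": "apply_moves", "data": {"rows": [[0,0.0,0.008,-0.001,0,0,0],[0,0.0,0.008,-0.001,0,0,0],[0,0.03,0.008,-0.001,0,0,0],[0,0.06,0.008,-0.001,0,0,0],[0,0.078,0.008,-0.001,0,0,0]]}}

```text
clock: 12.72
position: [0.6176, 0.0316, 0.0227]
eef_rot: [0.038, 0.706, -0.038, 0.706]
force: [-0.5, -0.6, -0.4]
opening: 0.004
```

{"op": "apply_moves", "data": {"rows": [[0,0,0,0,0,0,0],[0,0,-0.004,0,0,0,0],[0,0,-0.008,0,0,0,0],[0,0,-0.012,0,0,0,0],[0,0,-0.016,0,0,0,0]]}}

```text
clock: 13.13
position: [0.6188, 0.015, 0.027]
eef_rot: [0.038, 0.704, -0.038, 0.708]
force: [-0.4, -0.6, -0.4]
opening: 0.006
```

```bash
python3 - <<'E'
from h import *
L=[.6004,-.1412,-.107]
s=sense();print(s["position"],s["opening"],s["force"],R.from_euler('z',.107).apply(s["position"]-[L[0],L[1],0]))
goto(T(L,[[0,.030,.024]])[0],-.107)
cv2.imwrite("pics/w14.png",read_camera("wrist"))
E
```

```text
[0.61881548 0.01501732 0.02702428] 0.00609569913257905 [-0.4336161  -0.61713652 -0.38473467] [0.00162679 0.1572906  0.02702428]
shift [ 0.003  -0.1273 -0.0015] turn [-0.0011  0.0045 -0.0003] rows 3.053643077462857 0.037362913268609514
```

View pics/w14.png

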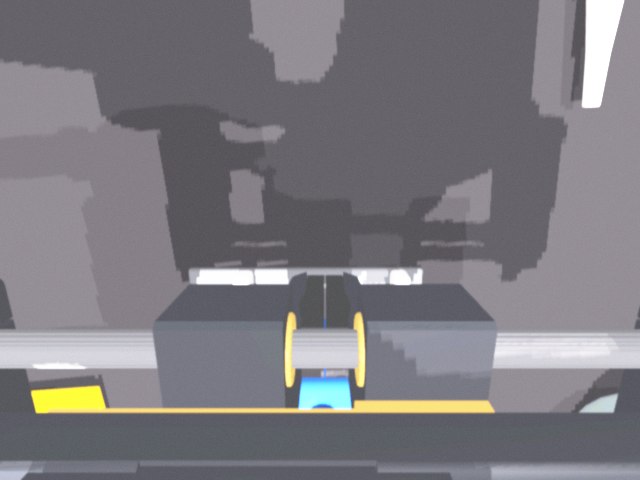

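{"op": "apply_moves", "data": {"rows": [[0,0.001,-0.004,-0.001,0,0.002,0],[0,0.001,-0.008,-0.001,0,0.002,0],[0,0.001,-0.012,-0.001,0,0.002,0],[0,0.001,-0.016,-0.001,0,0.002,0],[0,0.001,-0.02,-0.001,0,0.002,0]]}}

```text
clock: 13.6
position: [0.6144, -0.0042, 0.0243]
eef_rot: [0.038, 0.706, -0.038, 0.706]
force: [0.6, 3.3, 1.0]
opening: 0.002
```

{"op": "apply_moves", "data": {"rows": [[0,0,-0.004,0,0,0,0],[0,0,-0.008,0,0,0,0],[0,0,-0.012,0,0,0,0],[0,0,-0.016,0,0,0,0],[0,0,-0.02,0,0,0,0]]}}

```text
clock: 14.02
position: [0.6121, -0.0244, 0.0242]
eef_rot: [0.038, 0.706, -0.038, 0.706]
force: [1.0, 2.5, 3.0]
opening: 0.006
```

```bash
python3 - <<'E'
from h import *
L=[.6004,-.1412,-.107]
s=sense();print(s["position"],s["opening"],s["force"],R.from_euler('z',.107).apply(s["position"]-[L[0],L[1],0]))
goto(T(L,[[0,.030,.026]])[0],-.107)
cv2.imwrite("pics/t15.png",read_camera("top")[150:300,250:450].repeat(4,0).repeat(4,1))
E
```

```text
[ 0.61206666 -0.02438013  0.02416933] 0.0063286115616668125 [0.97294661 2.51982933 3.00386351] [-0.00087595  0.11739773  0.02416933]
shift [-0.0018 -0.0874  0.001 ] turn [-0.0009 -0.0006 -0.0002] rows 2.096433753262092 0.009109590364745748
```

View pics/t15.png

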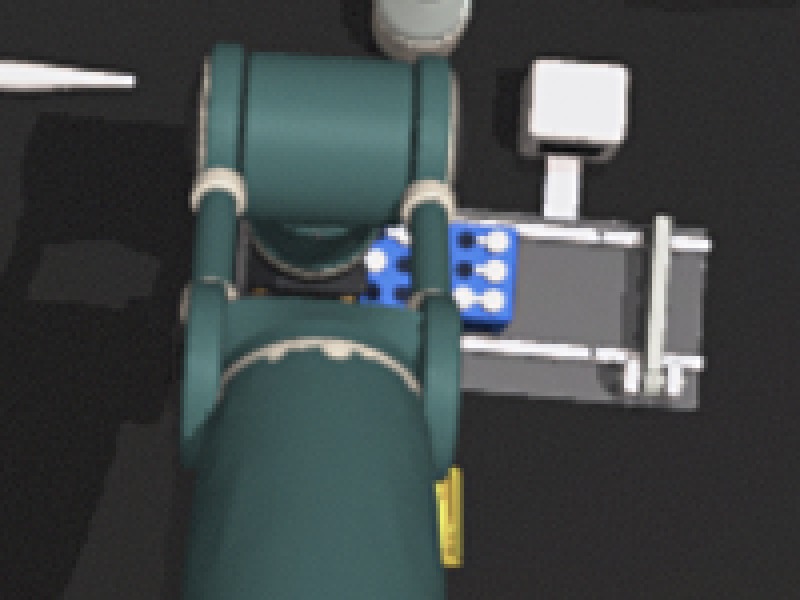

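The rack is sliding (right end at crop x=515, bar at 650) with about 2.5 N. Continue steadily.

{"op": "apply_moves", "data": {"rows": [[0,0,-0.004,0.0005,0,0,0],[0,0,-0.008,0.001,0,0,0],[0,0,-0.012,0.001,0,0,0],[0,0,-0.016,0.001,0,0,0],[0,0,-0.02,0.001,0,0,0]]}}

```text
clock: 14.48
position: [0.6106, -0.0445, 0.0239]
eef_rot: [0.038, 0.706, -0.038, 0.706]
force: [1.1, 1.8, 2.6]
opening: 0.002
```

{"op": "apply_moves", "data": {"rows": [[0,0,-0.004,0,0,0,0],[0,0,-0.008,0,0,0,0],[0,0,-0.012,0,0,0,0],[0,0,-0.016,0,0,0,0],[0,0,-0.02,0,0,0,0]]}}

```text
clock: 14.9
position: [0.6084, -0.0644, 0.0239]
eef_rot: [0.038, 0.707, -0.038, 0.706]
force: [0.2, 2.1, 1.9]
opening: 0.007
```

{"op": "apply_moves", "data": {"rows": [[0,0,-0.004,0,0,0,0],[0,0,-0.008,0,0,0,0],[0,0,-0.012,0,0,0,0],[0,0,-0.016,0,0,0,0],[0,0,-0.02,0,0,0,0]]}}

```text
clock: 15.32
position: [0.6063, -0.0843, 0.0239]
eef_rot: [0.038, 0.707, -0.038, 0.706]
force: [0.8, 2.6, 1.1]
opening: 0.003
```

```bash
python3 - <<'E'
from h import *
L=[.6004,-.1412,-.107]
s=sense();print(s["position"],s["opening"],s["force"],R.from_euler('z',.107).apply(s["position"]-[L[0],L[1],0]))
goto(T(L,[[0,.030,.026]])[0],-.107)
cv2.imwrite("pics/t16.png",read_camera("top")[150:300,250:450].repeat(4,0).repeat(4,1))
E
```

```text
[ 0.60627883 -0.08427714  0.02387118] 0.0027621324428268794 [0.82228001 2.59273419 1.10621621] [-0.00023392  0.05722515  0.02387118]
shift [-0.0021 -0.0272  0.0003] turn [-0.001  -0.0012  0.    ] rows 0.6548981497159506 0.01258695771263634
```

View pics/t16.png

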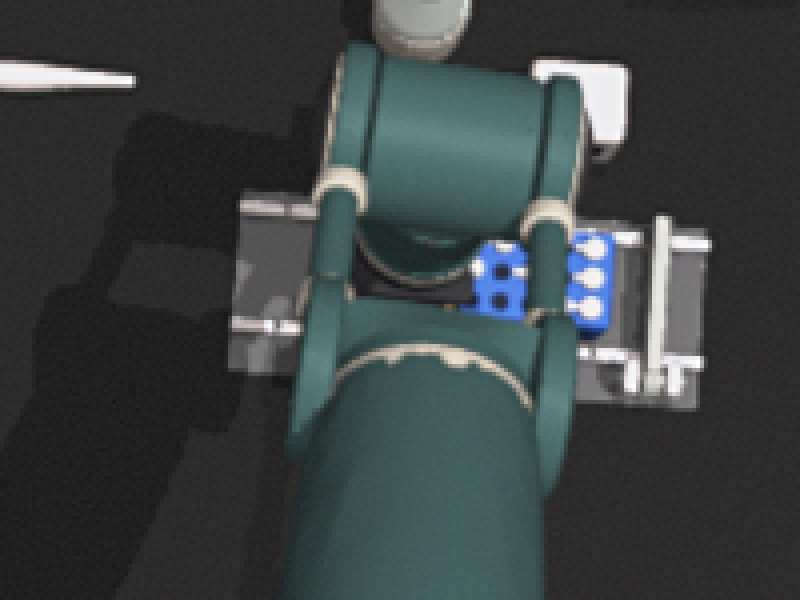

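Gap is about 20 mm (613 to 650). Slower now.

{"op": "apply_moves", "data": {"rows": [[0,0,-0.003,0,0,0,0],[0,0,-0.006,0,0,0,0],[0,0,-0.009,0,0,0,0],[0,0,-0.012,0,0,0,0],[0,0,-0.014,0,0,0,0]]}}

```text
clock: 15.78
position: [0.6048, -0.0981, 0.0239]
eef_rot: [0.038, 0.707, -0.038, 0.706]
force: [0.2, 2.1, 0.5]
opening: 0.005
```

{"op": "apply_moves", "data": {"rows": [[0,0,-0.001,0,0,0,0],[0,0,-0.002,0,0,0,0],[0,0,-0.003,0,0,0,0],[0,0,-0.004,0,0,0,0],[0,0,-0.005,0,0,0,0]]}}

```text
clock: 16.2
position: [0.6043, -0.1028, 0.0239]
eef_rot: [0.038, 0.707, -0.038, 0.706]
force: [0.4, 0.4, -1.5]
opening: 0.005
```

{"op": "apply_moves", "data": {"rows": [[0,0,-0.001,0,0,0,0],[0,0,-0.002,0,0,0,0],[0,0,-0.003,0,0,0,0],[0,0,-0.0035,0,0,0,0],[0,0,-0.004,0,0,0,0]]}}

```text
clock: 16.62
position: [0.6039, -0.1068, 0.0239]
eef_rot: [0.038, 0.706, -0.038, 0.706]
force: [-0.2, 0.7, -0.3]
opening: 0.007
```

```bash
python3 - <<'E'
from h import *
L=[.6004,-.1412,-.107]
s=sense();print(s["position"],s["opening"],s["force"],R.from_euler('z',.107).apply(s["position"]-[L[0],L[1],0]))
cv2.imwrite("pics/t17.png",cv2.resize(read_camera("top")[190:260,370:440],None,fx=8,fy=8,interpolation=cv2.INTER_CUBIC))
E
```

```text
[ 0.60385212 -0.10680814  0.02388149] 0.007483811940001048 [-0.24872201  0.71427652 -0.27068232] [-0.00024053  0.03456384  0.02388149]
```

View pics/t17.png

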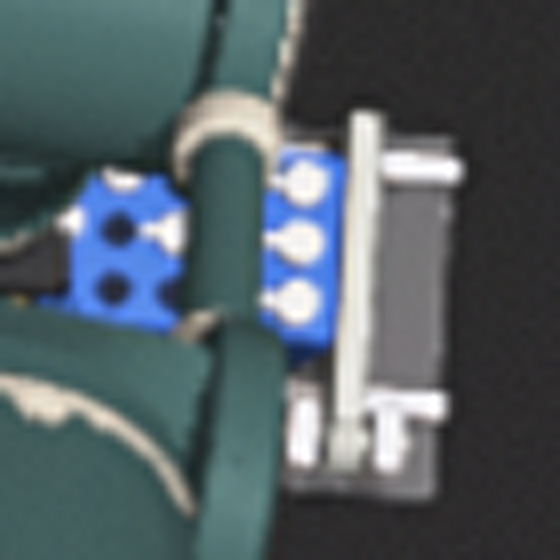

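Rack face at about x=340, bar at 350: a 2-3 mm gap. Creep until the force rises.

{"op": "apply_moves", "data": {"rows": [[0,0,-0.0005,0,0,0,0],[0,0,-0.001,0,0,0,0],[0,0,-0.0015,0,0,0,0],[0,0,-0.002,0,0,0,0],[0,0,-0.002,0,0,0,0]]}}

```text
clock: 17.08
position: [0.6037, -0.1088, 0.024]
eef_rot: [0.038, 0.706, -0.038, 0.706]
force: [-0.6, 1.0, -0.1]
opening: 0.007
```

{"op": "apply_moves", "data": {"rows": [[0,0,-0.0005,0,0,0,0],[0,0,-0.001,0,0,0,0],[0,0,-0.0015,0,0,0,0],[0,0,-0.0015,0,0,0,0],[0,0,-0.0015,0,0,0,0]]}}

```text
clock: 17.5
position: [0.6036, -0.1099, 0.024]
eef_rot: [0.038, 0.706, -0.038, 0.706]
force: [0.5, 2.3, -0.7]
opening: 0.003
```

{"op": "apply_moves", "data": {"rows": [[0,0,-0.0005,0,0,0,0],[0,0,-0.001,0,0,0,0],[0,0,-0.0015,0,0,0,0],[0,0,-0.0015,0,0,0,0],[0,0,-0.0015,0,0,0,0]]}}

```text
clock: 17.92
position: [0.6037, -0.11, 0.0241]
eef_rot: [0.039, 0.706, -0.037, 0.706]
force: [0.6, 8.6, -0.2]
opening: 0.005
```

It is against the stop: 8.6 N and no further travel. Back off, lift clear and inspect.

{"op": "apply_moves", "data": {"rows": [[0,0,0.004,0,0,0,0],[0,0,0.012,0,0,0,0],[0,0,0.03,0,0,0,0],[0,-0.03,0.04,0,0,0,0],[0,-0.07,0.04,0,0,0,0]]}}

```text
clock: 18.33
position: [0.6039, -0.0698, 0.0901]
eef_rot: [0.038, 0.71, -0.037, 0.702]
force: [-0.5, -0.8, 0.8]
opening: 0.003
```

{"op": "apply_moves", "data": {"rows": [[0,-0.035,0.02,0,0,0,0],[0,-0.07,0.04,0,0,0,0],[0,-0.1,0.065,0,0,0,0],[0,-0.12,0.1,0,0,0,0],[0,-0.13,0.14,0,0,0,0]]}}

```text
clock: 18.75
position: [0.6252, 0.0673, 0.2291]
eef_rot: [0.039, 0.704, -0.039, 0.708]
force: [0.7, 0.0, -0.2]
opening: 0.003
```

{"op": "apply_moves", "data": {"rows": [[0,0,0.035,0,0,0,0],[0,0,0.07,0,0,0,0],[0,0,0.1,0,0,0,0],[0,0,0.1,0,0,0,0],[0,0,0.1,0,0,0,0]]}}

```text
clock: 19.17
position: [0.6336, 0.168, 0.2238]
eef_rot: [0.037, 0.706, -0.037, 0.706]
force: [0.1, -1.1, 0.3]
opening: 0.005
```

```bash
python3 - <<'E'
from h import *
s=sense();print(s["position"],s["force"])
t=read_camera("top");cv2.imwrite("pics/t18.png",t)
cv2.imwrite("pics/t18c.png",cv2.resize(t[190:260,300:440],None,fx=5.5,fy=5.5,interpolation=cv2.INTER_CUBIC))
im=read_camera("scene");cv2.imwrite("pics/s18.png",im)
cv2.imwrite("pics/s18c.png",cv2.resize(im[175:285,190:325],None,fx=5.4,fy=5.4,interpolation=cv2.INTER_CUBIC))
ct,cs=get_calibration("top"),get_calibration("scene")
L=[.6004,-.1412,-.107]
M=[[x,y,.058] for x in(-.03,.03) for y in (-.1,.02)]
print((proj(ct,T(L,M))-[300,190])*5.5)
for a in (0,.1): print(a,proj(cs,T(L,[[-.054+.102*np.cos(a)-.011*np.sin(a),-.1,.031+.102*np.sin(a)+.011*np.cos(a)]])))
E
```

```text
[0.63364362 0.16800202 0.22382791] [ 0.07347958 -1.06580306  0.27009226]
[[621.08034351 238.89867952]
 [353.51785691 216.40957942]
 [629.10711475 107.4928523 ]
 [363.0579627   85.20169944]]
0 [[209.11524267 229.43200971]]
0.1 [[208.72301055 226.71662364]]
```

View pics/t18c.png

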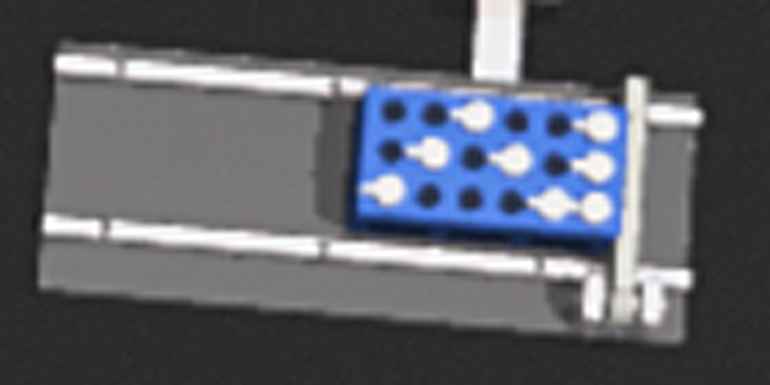

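View pics/s18c.png

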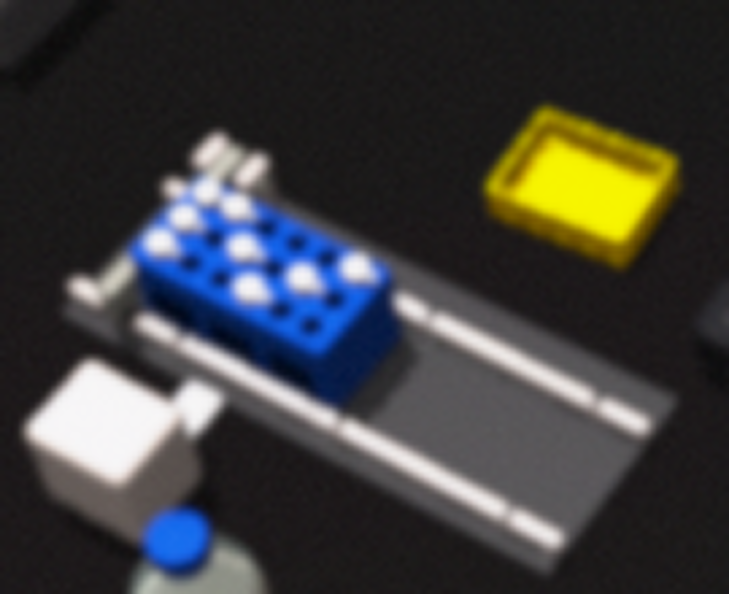

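View pics/t18.png

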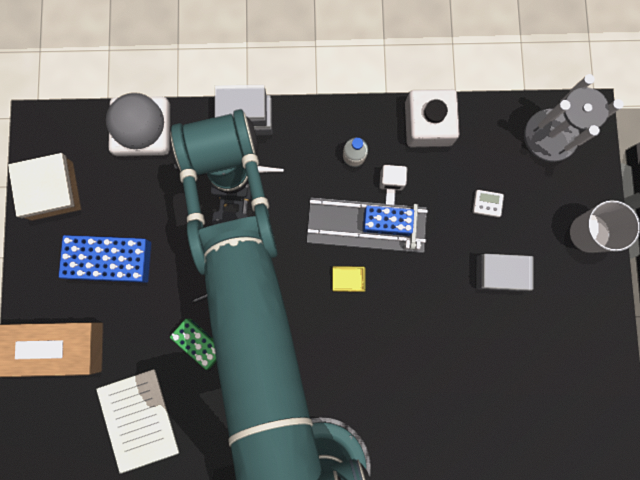

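Rack is at the stop and nothing else has moved in view. To judge squareness I look straight down with the wrist camera from above.

```bash
python3 - <<'E'
from h import *
L=[.6004,-.1412,-.107]
plan(T(L,[[0,-.17,.2]])[0],-.107,3)
E
```

```text
shift [ 2.430e-02 -4.788e-01  2.000e-04] turn [-0.0009 -0.0012  0.0012] rows 11.497956225713573 0.015309669596526349
residual tilt [-0.001 -0.001  0.001]
0 shift [ 7.900e-03 -1.596e-01  1.000e-04] turn x -0.0003 norm 0.15982159153741865
1 shift [ 0.0079 -0.1596  0.    ] turn x -0.0003 norm 0.15982159153741865
2 shift [ 0.0079 -0.1596 -0.    ] turn x -0.0003 norm 0.15982159153741865
```

{"op": "apply_moves", "data": {"rows": [[0,0,-0.03,0,0,0,0],[0,0,-0.065,0,0,0,0],[0,0,-0.1,0,0,0,0],[0,0,-0.135,0,0,0,0],[0,0,-0.17,0,0,0,0]]}}

```text
clock: 19.68
position: [0.6146, -0.0057, 0.224]
eef_rot: [0.039, 0.706, -0.039, 0.706]
force: [-0.1, -0.8, -0.3]
opening: 0.002
```

{"op": "apply_moves", "data": {"rows": [[0,0,-0.035,0,0,0,0],[0,0,-0.07,0,0,0,0],[0,0,-0.105,0,0,0,0],[0,0,-0.14,0,0,0,0],[0,0,-0.17,0,0,0,0]]}}

```text
clock: 20.1
position: [0.5955, -0.1755, 0.2241]
eef_rot: [0.039, 0.706, -0.04, 0.706]
force: [0.0, 0.5, -0.4]
opening: 0.004
```

{"op": "apply_moves", "data": {"rows": [[0,0,-0.035,0,0,0,0],[0,0,-0.07,0,0,0,0],[0,0,-0.105,0,0,0,0],[0,0,-0.12,0,0,0,0],[0,0,-0.12,0,0,0,0]]}}

```text
clock: 20.52
position: [0.5823, -0.2955, 0.2239]
eef_rot: [0.04, 0.706, -0.041, 0.705]
force: [-0.5, 0.1, -0.1]
opening: 0.008
```

```bash
python3 - <<'E'
from h import *
s=sense();print(s["position"],yawof(s))
im=read_camera("wrist");cv2.imwrite("pics/w19.png",im)
E
```

```text
[ 0.58234411 -0.29549649  0.22385984] -0.11410492120242963
```

View pics/w19.png

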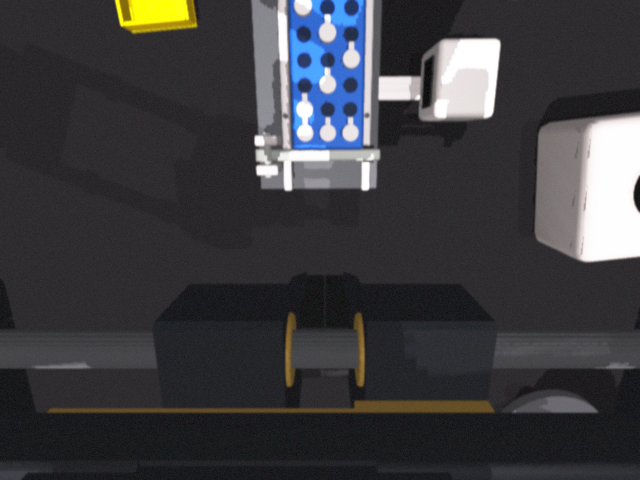

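```bash
python3 - <<'E'
import cv2
im=cv2.imread("pics/w19.png")
cv2.imwrite("pics/w19c.png",cv2.resize(im[95:200,240:395],None,fx=5,fy=5,interpolation=cv2.INTER_CUBIC))
E
```

```text
(no output)
```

View pics/w19c.png

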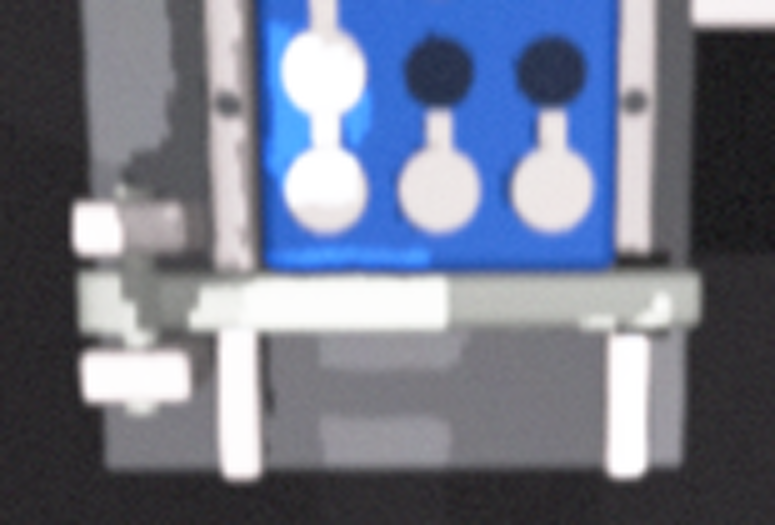

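The close view shows the rack end flush and parallel along the bar (row 270 across its whole width). The bar is level and seated in the slot, and the fingers are clear. Handing in.

```bash
python3 - <<'E'
from cell import *
s=sense();print(s["clock"],s["force"]); print(sign_off())
E
```

```text
20.5667 [-0.68944391  0.56960807 -1.03795536]
the job is handed in; nothing more can be done
None
```

The small blue rack now rests squarely against the lowered stop, and I handed the job in at about 20.6 s. `sign_off` reports no verdict.

**What I did**
1. I swung the stop down with shut fingers and pressed it home at its 42 mm top edge, with about 13 N.
2. I gripped the small blue rack across its 60 mm width and set it flat between the fences, about 110 mm short of the stop.
3. I released it and pushed it along the lane with shut fingertips, at about 2–3 N. I crept over the last few millimetres until it stopped at 8.6 N.
4. I backed off and lifted clear.

**Last checks**
- **Rack:** the overhead and wrist views show its end flush and parallel along the bar, between both fences.
- **Stop:** the bar lies across the lane with its tip in the fence slot. I judged this from the pictures and the press-down contact; I did not measure the hinge angle.
- **Other objects:** everything I could see is where it was. The arm hid part of the bench in the last full overhead view, including the pen and pipette, but the moves kept clear of both.
- **Robot:** the gripper touched nothing at hand-in.

**What disagreed**
- The camera estimates of the lane position differed by about 2–3 mm between views. I corrected this with a close wrist view before lowering the rack.
- The wrist camera showed widths 2–5% smaller than expected, which did not affect the result.
- In the overhead crop the rack's robot-side corner looked about one pixel (roughly 2 mm) away from the bar. The closer wrist view showed no gap.

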